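# Load the guitar-part marking cabinet, shut it and start it

### The arm

A 6-joint arm with a two-finger parallel gripper is mounted at the origin on the work surface. World frame = base frame: x ahead of the robot, y to its left, z up, the work surface at z = 0. Lengths are in mm, angles in rad, forces in N, time in s.
With the tool pointing down it reaches from about 275 to 775 mm from the base axis. Payload 14.6 kg.
Tool frame: the origin (TCP) lies at the very end of the fingers, on their centre line; the grasp point (between the pads) lies 19 mm behind it; z points along the fingers, y is the line along which they close (so a half turn about z gives the same grasp; the last joint's range is limited). The gripper opens to 85 mm and grips with 20 to 120 N. Pads are 22 mm wide; open, the fingers measure 114 mm over their backs; the gripper's body (76 mm by 85 mm) begins 54 mm behind the grasp point. The pads swing forward as they close: fully open they stand 13 mm farther back than shut.
Start: joints at [0.968, 0.263, -0.048, 1.259, 0, 1.415], TCP at [227.321, 473.237, 231.278] pointing down, gripper open.
Joint ranges: [-2.65, 2.65], [-0.89, 1.7], [-1.18, 1.37], [-2.13, 2.11], [-1.35, 1.29], [-3.14, 3.14]. Speed limits (rad/s): [1.89, 1.89, 2.57, 2.79, 3.14, 3.14].

### API

Orientations are given as a unit quaternion [x, y, z, w].
In Python, from plant import get_obs, read_camera, camera_info, job gives the robot as it stands.
- The arm moves only by the tool carry_out, never from a script. Its argument "targets" is a list of rows, each a list of 3 entries, a list of its own where there are three numbers: the opening, from 0 (shut) to 1 (fully open), then the shift along the world's x, y, z in m, then the turn, a rotation vector about the world's x, y, z in degrees. A call has 1 to 20 rows; each row is the pose to reach, as a shift and turn from the pose commanded when the call began; what a row does not reach only later rows make up. A row lasts 1/10 s, in which the tool goes at most 50 mm and 8.59 degrees, less where a joint would pass 70% of its speed; a pose out of reach is approached as far as the arm can. A call with a gripper value outside its range is refused whole. The fingers move at their own pace and stop on an object; "force" is the grip in N (left out, the last holds). Time passes only in rows, so rows that repeat a pose let the fingers close. It gives the time, the measured TCP pose, the force, the opening and the grip force at its end, in the units of the state.
- get_obs(): the state, without advancing time (a new reading comes with each control period).
- read_camera(name): name is "scene" or "top"; returns (picture, depth): 384x512x3 uint8, red, green, blue; 384x512 float32, mm along the optical axis (not along the pixel's ray), 0 where there is no reading.
- camera_info(name): a dict with "fov_y" (degrees; the focal length in pixels is half the picture's height over the tangent of half this angle, whatever the lens; pixels are square), "cx", "cy" (the principal point, pixels), "T" (4x4, takes a point from camera to world coordinates). Camera axes: x right, y up, looking along -z (the intrinsics and any distortion apply to the point x, -y, -z); pixel columns grow to the right and rows downward; lengths in mm; the calibration is good to about 2 mm. A picture is of the moment at which its call begins. camera_info takes no time and is no camera call.
- job.hand_in(): hands the job in; it is judged then, once.
The state is a dict: "clock": time; "qpos": joint angles; "qd": joint speeds; "joint_torque": joint torques, N m; "ee_pos": TCP position; "orientation": TCP orientation; "ft_force": force on the tool from outside, world axes, zero at the start; "ft_torque": the same for the moment, N m; "opening": finger opening in mm; "finger_force": force on a finger pad.
Only numpy, scipy, OpenCV 4.12 (cv2) and the standard library are available. Lean on these libraries where they do the work, as an engineer would, in place of code of your own. Each camera call takes 0.05 s, during which the arm holds its last target. There are 200 camera calls.

### The job

Open the amber-windowed door of the marking cabinet wide by its steel handle and lay every wooden blank on the bench flat into a pocket of its own shape in the nest plate inside: rosewood bars in the rectangular pockets, maple discs in the round ones, one blank to a pocket, in any order. Then shut the door fully and press the green start button on top of the cabinet; never press it while the door is open. Leave the tape roll, the tumbler and the screwdriver alone.

Things in the scene. Friction and masses are not known exactly. Their poses are not given: they have to be found in the camera images.
- cabinet: marking cabinet fixed to the bench; origin on the bench under the centre of its bay. Front faces its -x (robot side); y runs along the front to the door's free edge. Bay x -80..85, y -125..115, holds the nest plate, top 46 above bench, nothing fixed above it. Grey sill at y -135..-125, 54 high; no fixed wall at +y. Behind, from x 90: grey housing 115 high; from x 195 a blue block 245 high
- door (a joint): door angle, rad: 0 shut, grows as it opens (counter-clockwise from above), stop at 1.9. One piece: front panel (blue frame, amber window) 255 wide, 25 to 115 above the bench, with an amber top 180 deep and a cheek 6 thick on the free edge, so when shut it roofs the bay; the top is at 108..115 above the bench. Hinge friction about 0.12 N m holds it where left; no latch or spring
- door_handle (a point): grip point 100 above the bench on the handle: an upright round steel bar, 14 diameter, 38 to 125 above the bench, its axis 35 in front of the door's outer face (28 free behind), 190 from the hinge along the door; one stub 48 above the bench joins it to the door, above that it is free. The point turns with the door: x points from bar into door face, y along the door away from the hinge
- door_hinge (a point): point on the upright hinge line, 100 above the bench, at the cabinet's x -95, y -135, in the plane of the door's outer face; the door swings about the vertical through it
- pocket_long_a (a point): a rectangular pocket for a rosewood bar, in the aluminium nest plate: 123 long (the point's x axis) x 43 wide (y), 8 deep, edges chamfered; the point is the centre of its mouth, flush with the plate's top, 46 above the bench. A seated bar stands 12 proud of the plate
- pocket_long_b (a point): a rectangular pocket for a rosewood bar, in the aluminium nest plate: 123 long (the point's x axis) x 43 wide (y), 8 deep, edges chamfered; the point is the centre of its mouth, flush with the plate's top, 46 above the bench. A seated bar stands 12 proud of the plate; 68 from the other along the cabinet's y
- pocket_round_a (a point): a round pocket for a maple disc in the nest plate: 63 diameter, 8 deep, edges chamfered; the point is the centre of its mouth, flush with the plate's top, 46 above the bench. A seated disc stands 12 proud of the plate
- pocket_round_b (a point): a round pocket for a maple disc in the nest plate: 63 diameter, 8 deep, edges chamfered; the point is the centre of its mouth, flush with the plate's top, 46 above the bench. A seated disc stands 12 proud of the plate; 72 from the other along the cabinet's x
- start_button (a joint): green start button's travel, m: 0 up, 0.006 fully down, needs about 5 N, springs back; counts as pressed past 0.004
- start_button_top (a point): centre of the top face of the green start button (36 diameter), on the grey housing behind the bay; pressed straight down
- bridge0: dark rosewood bar (guitar bridge blank), 120 long (its x axis) x 40 wide (y) x 20 thick (z), about 80 g; origin at the centre of its underside. May be absent
- bridge1: dark rosewood bar (guitar bridge blank), 120 long (its x axis) x 40 wide (y) x 20 thick (z), about 80 g; origin at the centre of its underside. May be absent
- disc0: pale maple round blank, 60 diameter x 20 thick, about 50 g; origin at the centre of its underside. May be absent
- disc1: pale maple round blank, 60 diameter x 20 thick, about 50 g; origin at the centre of its underside. May be absent
- tape_roll: bystander: roll of tape, 110 outside diameter, 25 high, lying flat; origin under its centre
- tumbler: bystander: glass drinking bottle with black cap, 66 diameter, 170 high, standing; origin under its centre
- screwdriver: bystander: screwdriver 190 long lying along its x axis
Mind the look-alikes: they are no part of the job. Leave any pink or purple look-alike of the bridge1 alone.

How it is judged:
By the outcome, as a careful person would: the job done as asked, in the order asked, and still so for the second after the job is handed in, with the robot touching nothing.
Of bridge0, bridge1, disc0, disc1 only 3 to 4 are there at a start; the rules pass over those that are not, and their reading is None.
At some moment in a run one of bridge0, bridge1, disc0, disc1 may be knocked a few centimetres aside while the robot is not near it.
Once in a run the grip may slacken for a moment while it holds something.
It also fails if it takes over 210 s, if anything falls off the work surface, if the arm or the gripper's body presses on something with over 40 N, if the wrist force passes 120 N, or if a joint passes its speed limit or range.

## Working session

There is one attempt and no reset: what is moved stays moved. The work goes in short steps, Python scripts to look and compute and a tool call to move; the robot and the scene stay as the last step left them, time stands still between calls to the robot, and variables do not carry over. Pictures are saved under pics/ and viewed, at most 14 in all, crops included, and the job is handed in when it is done.

Besides the shell and the picture viewer there is one more tool, called after "Request:" as name(argument=value, ...) on one line, values as JSON. carry_out: Moves the arm, as the interface text tells. Its arguments: {"type":"object","properties":{"targets":{"type":"array"},"force":{"type":"number"}},"required":["targets"]}

```bash
mkdir -p pics; ls; python3 - <<'E'
from plant import *
import cv2,numpy as np
for n in("scene","top"):
    p,d=read_camera(n); cv2.imwrite(f"pics/{n}0.png",p[:,:,::-1]); np.savez(f"pics/{n}0.npz",p=p,d=d)
    i=camera_info(n); print(n,{k:(np.round(v,3).tolist() if k=="T" else v) for k,v in i.items()})
o=get_obs(); print(o)
E
```

```text
pics
scene {'fov_y': 43.20580251896489, 'cx': 253.23488888328748, 'cy': 198.81673288174386, 'T': [[0.005, -0.644, 0.765, 1915.831], [1.0, 0.013, 0.004, -61.667], [-0.013, 0.765, 0.644, 1273.358], [0.0, 0.0, 0.0, 1.0]]}
top {'fov_y': 51.336728677344034, 'cx': 261.95657358751146, 'cy': 189.58967702064894, 'T': [[-0.008, 0.993, -0.115, 394.401], [-1.0, -0.011, -0.022, -61.842], [-0.023, 0.115, 0.993, 1348.731], [0.0, 0.0, 0.0, 1.0]]}
{'clock': 0.1, 'qpos': array([ 9.67690350e-01,  2.63509588e-01, -4.88779954e-02,  1.25938750e+00,
       -1.12315351e-05,  1.41551455e+00]), 'qd': array([ 3.56899093e-05, -4.77530943e-04,  1.91854996e-03,  2.84310886e-04,
       -6.63393440e-04, -1.91366797e-03]), 'joint_torque': array([ 2.88220450e-03, -6.38576102e+01,  3.85063255e+01,  9.95147217e-03,
       -1.24418302e-04, -2.66432508e-06]), 'ee_pos': array([227.18743673, 473.0285893 , 230.85363583]), 'orientation': array([ 2.22045722e-01,  9.75036131e-01, -4.56691284e-04, -1.75936368e-04]), 'ft_force': array([-0.13421293, -0.08286023, -0.60502323]), 'ft_torque': array([-0.02639219, -0.01264879,  0.00928972]), 'finger_force': 0.0, 'opening': 85.58523242430883}
```

View pics/scene0.png

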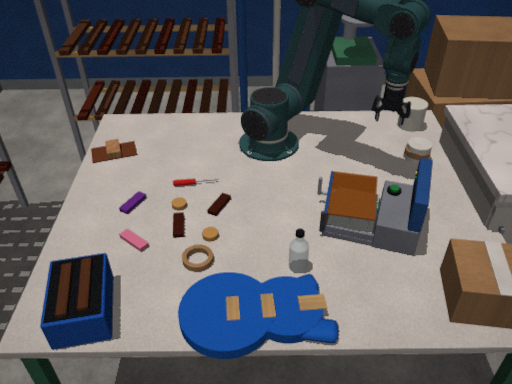

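View pics/top0.png

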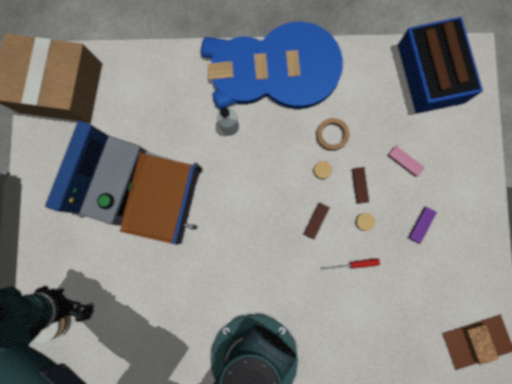

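Top view: cabinet left with handle at (190,227), button at (105,200), rosewood bars at (316,220) and (360,185), discs at (323,170) and (365,222). Screwdriver is at (350,265), tape at (332,134), tumbler at (227,122). The pink and purple bars are look-alikes.

```bash
cat > h.py <<'E'
import numpy as np,cv2
from plant import *
def K(n):
    i=camera_info(n); return i,192/np.tan(np.radians(i["fov_y"]/2)),np.array(i["T"])
def ray(n,uv,z):   # pixels Nx2 -> world points on plane z
    i,f,T=K(n); uv=np.atleast_2d(uv).astype(float)
    d=np.c_[(uv[:,0]-i["cx"])/f,-(uv[:,1]-i["cy"])/f,-np.ones(len(uv))]@T[:3,:3].T
    o=T[:3,3]; return o+d*((z-o[2])/d[:,2])[:,None]
def cloud(n,D):
    i,f,T=K(n); v,u=np.mgrid[:384,:512]
    P=np.stack([(u-i["cx"])/f*D,-(v-i["cy"])/f*D,-D],-1)
    return P@T[:3,:3].T+T[:3,3]
def look(n,tag=None):
    p,d=read_camera(n)
    if tag: cv2.imwrite(f"pics/{tag}.png",p[:,:,::-1])
    return p,cv2.cvtColor(p,cv2.COLOR_RGB2HSV),cloud(n,d)
def blobs(n,m,z,amin=30):
    c,_=cv2.findContours(m.astype(np.uint8),cv2.RETR_EXTERNAL,cv2.CHAIN_APPROX_NONE)
    out=[]
    for k in c:
        if cv2.contourArea(k)<amin: continue
        w=ray(n,k[:,0],z)[:,:2].astype(np.float32); (c0,s,a)=cv2.minAreaRect(w)
        if s[0]<s[1]: s=s[::-1]; a+=90
        out.append((k[:,0].mean(0).round(0).tolist(),np.round(c0,1).tolist(),np.round(s,1).tolist(),round(a%180,1)))
    return out
def blanks(n,hsv):
    h,s,v=[hsv[...,i].astype(int) for i in range(3)]
    v_,u_=np.mgrid[:384,:512]
    dark=((h<12)|(h>165))&(s>70)&(v<100)
    pale=(h>10)&(h<26)&(s>70)&(v>130)
    return blobs(n,dark,20),blobs(n,pale,20)
E
python3 - <<'E'
from h import *
for n in("top","scene"):
    z=np.load(f"pics/{n}0.npz"); hsv=cv2.cvtColor(z["p"],cv2.COLOR_RGB2HSV); P=cloud(n,z["d"])
    dk,pl=blanks(n,hsv); print(n,"dark");[print(b) for b in dk]; print("pale");[print(b) for b in pl]
    h,s,v=[hsv[...,i].astype(int) for i in range(3)]
    roi=(P[...,1]>0)&(P[...,1]<450)&(P[...,0]>300)&(P[...,0]<800)
    g=(h>40)&(h<85)&(s>100)&roi; print("green",blobs(n,g,130,10),"z",np.median(P[g][:,2]))
    top=roi&(P[...,2]>100)&(P[...,2]<122)
    print("top",blobs(n,cv2.morphologyEx(top.astype(np.uint8),cv2.MORPH_OPEN,np.ones((5,5))),115,200))
    am=roi&(h<20)&(s>120)&(v>80); print("amber",blobs(n,am,115,200),np.median(P[am][:,2]))
    hd=(P[...,2]>119)&(P[...,2]<135)&roi
    print("handle?",blobs(n,hd,125,3)); 
    if n=="top":
        crop=cv2.resize(z["p"][110:260,40:220,::-1],None,fx=4,fy=4,interpolation=cv2.INTER_CUBIC); cv2.imwrite("pics/c0.png",crop)
E
```

```text
top dark
([475.0, 339.0], [54.5, -712.9], [191.7, 114.8], 106.7)
([316.0, 220.0], [443.5, -210.3], [113.0, 33.5], 153.4)
([360.0, 185.0], [560.5, -359.7], [113.2, 35.4], 5.9)
([437.0, 58.0], [996.1, -640.5], [226.7, 45.0], 11.5)
([455.0, 53.0], [1017.5, -702.1], [222.1, 46.6], 10.8)
pale
([483.0, 345.0], [47.4, -728.5], [108.1, 56.8], 17.6)
([365.0, 222.0], [438.4, -372.1], [56.5, 54.7], 106.2)
([322.0, 170.0], [613.7, -236.3], [53.1, 52.1], 134.3)
([333.0, 133.0], [737.0, -274.9], [101.3, 100.6], 89.1)
([220.0, 70.0], [967.5, 111.7], [80.8, 51.3], 93.9)
([261.0, 66.0], [979.5, -31.3], [84.1, 33.0], 4.6)
([293.0, 63.0], [989.2, -142.9], [85.5, 33.1], 4.8)
([59.0, 74.0], [965.9, 674.0], [239.2, 110.3], 171.5)
([15.0, 61.0], [992.1, 842.7], [239.0, 107.0], 172.2)
green [([107.0, 200.0], [507.6, 443.3], [35.0, 20.0], 13.3)] z 133.86728246746566
top [([140.0, 190.0], [542.1, 340.4], [286.2, 285.9], 77.0)]
amber [([155.0, 197.0], [518.5, 300.7], [251.1, 164.9], 166.7)] 113.71295731210319
handle? [([190.0, 226.0], [426.7, 186.0], [13.1, 10.7], 45.3), ([108.0, 201.0], [505.9, 440.1], [49.9,
[... 1705 characters left out ...]
8], [242.6, 115.3], 171.3)
([210.0, 232.0], [615.3, -233.1], [56.2, 53.4], 89.0)
([179.0, 202.0], [438.0, -366.7], [57.7, 55.7], 7.0)
([112.0, 146.0], [30.0, -721.6], [109.3, 61.9], 17.1)
([454.0, 94.0], [-536.1, 1051.6], [398.3, 368.5], 2.6)
([477.0, 27.0], [-1346.9, 1478.6], [492.2, 427.7], 83.5)
green [([391.0, 188.0], [505.1, 446.5], [37.2, 14.6], 167.3)] z 134.57140473459867
top [([389.0, 215.0], [616.0, 422.0], [201.2, 95.2], 166.4), ([351.0, 196.0], [522.5, 294.2], [272.3, 186.3], 166.9)]
amber [([353.0, 196.0], [522.4, 303.7], [256.2, 167.2], 166.9)] 114.96795776376189
handle? [([300.0, 243.0], [781.1, 81.5], [47.6, 40.1], 79.9), ([389.0, 189.0], [504.9, 443.6], [59.3, 21.8], 167.8)]
```

View pics/c0.png

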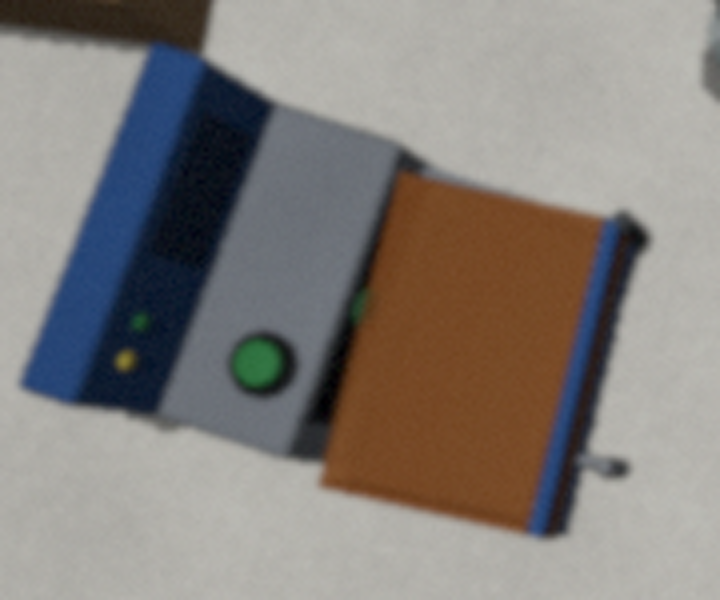

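The crop shows the handle bar's top at crop (600,465), the hinge knuckle at (630,230) and the button at (260,362). The cabinet's y axis points at about 166.8° in the world. Next I'll go to the handle.

Request:
carry_out(targets=[[1,[0.201,-0.286,0],[0,0,-77.5]],[1,[0.201,-0.286,0],[0,0,-77.5]],[1,[0.201,-0.286,0],[0,0,-77.5]],[1,[0.201,-0.286,0],[0,0,-77.5]],[1,[0.201,-0.286,0],[0,0,-77.5]],[1,[0.201,-0.286,0],[0,0,-77.5]],[1,[0.201,-0.286,0],[0,0,-77.5]],[1,[0.201,-0.286,0],[0,0,-77.5]],[1,[0.201,-0.286,0],[0,0,-77.5]],[1,[0.201,-0.286,0],[0,0,-77.5]],[1,[0.201,-0.286,0],[0,0,-77.5]],[1,[0.201,-0.286,-0.04],[0,0,-77.5]],[1,[0.201,-0.286,-0.08],[0,0,-77.5]],[1,[0.201,-0.286,-0.11],[0,0,-77.5]],[1,[0.201,-0.286,-0.135],[0,0,-77.5]],[1,[0.201,-0.286,-0.147],[0,0,-77.5]],[1,[0.201,-0.286,-0.147],[0,0,-77.5]],[1,[0.201,-0.286,-0.147],[0,0,-77.5]]], force=30)

```text
clock: 1.9
ee_pos: [428.3, 187.5, 84.7]
orientation: [0.783, 0.623, 0.0, 0.0]
ft_force: [0.3, -0.8, 0.6]
opening: 85.4
finger_force: 0.0
```

```bash
python3 - <<'E'
from h import *
p,_,_=look("scene"); cv2.imwrite("pics/s1.png",cv2.resize(p[100:280,230:470,::-1],None,fx=3,fy=3))
o=get_obs(); print(o["ee_pos"],o["orientation"],o["ft_force"])
E
```

```text
[428.64055828 187.55396051  85.04682472] [7.82781180e-01 6.22296873e-01 4.30381920e-04 2.00610403e-04] [-1.20120723  0.90428639  0.70607687]
```

View pics/s1.png

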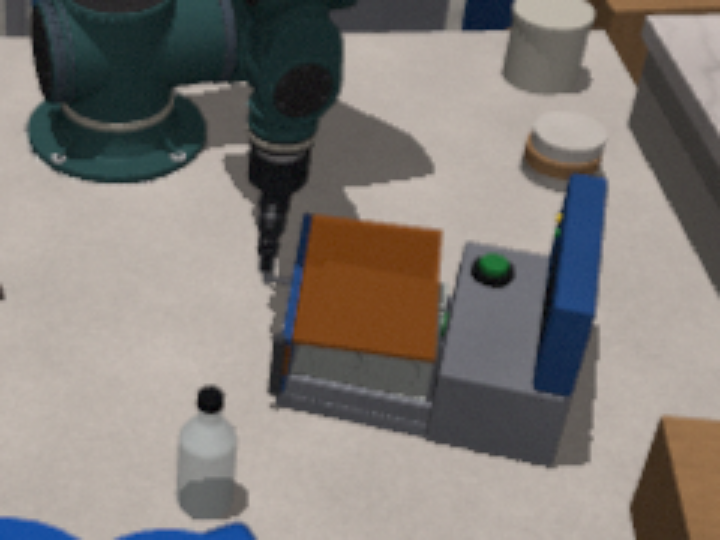

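The gripper straddles the handle bar in front of the door, at crop (270,240). I'll close on it now.

Request:
carry_out(targets=[[0,[0,0,0],[0,0,0]],[0,[0,0,0],[0,0,0]],[0,[0,0,0],[0,0,0]],[0,[0,0,0],[0,0,0]],[0,[0,0,0],[0,0,0]],[0,[0,0,0],[0,0,0]],[0,[0,0,0],[0,0,0]],[0,[0,0,0],[0,0,0]],[0,[0,0,0],[0,0,0]],[0,[0,0,0],[0,0,0]]], force=30)

```text
clock: 2.95
ee_pos: [425.4, 187.2, 84.0]
orientation: [0.783, 0.622, -0.002, -0.002]
ft_force: [-16.6, 0.4, 13.9]
opening: 13.2
finger_force: 30.6
```

```bash
python3 - <<'E'
import numpy as np
H=np.array([623.,180]);P0=np.array([428.5,187.5])
d=P0-H
for t in range(5,105,5):
    a=np.radians(t);R=np.array([[np.cos(a),-np.sin(a)],[np.sin(a),np.cos(a)]])
    print(t,np.round((R@d-d)/1000,3))
E
```

```text
5 [ 0.    -0.017]
10 [ 0.002 -0.034]
15 [ 0.005 -0.051]
20 [ 0.009 -0.067]
25 [ 0.015 -0.083]
30 [ 0.022 -0.098]
35 [ 0.031 -0.113]
40 [ 0.041 -0.127]
45 [ 0.052 -0.14 ]
50 [ 0.064 -0.152]
55 [ 0.077 -0.163]
60 [ 0.091 -0.172]
65 [ 0.106 -0.181]
70 [ 0.121 -0.188]
75 [ 0.137 -0.193]
80 [ 0.153 -0.198]
85 [ 0.17  -0.201]
90 [ 0.187 -0.202]
95 [ 0.204 -0.202]
100 [ 0.221 -0.2  ]
```

Request:
carry_out(targets=[[0,[-0.003,-0.017,0],[0,0,5]],[0,[-0.001,-0.034,0],[0,0,10]],[0,[0.002,-0.051,0],[0,0,15]],[0,[0.006,-0.067,0],[0,0,20]],[0,[0.012,-0.083,0],[0,0,25]],[0,[0.019,-0.098,0],[0,0,30]],[0,[0.028,-0.113,0],[0,0,35]],[0,[0.038,-0.127,0],[0,0,40]],[0,[0.049,-0.14,0],[0,0,45]],[0,[0.061,-0.152,0],[0,0,50]],[0,[0.074,-0.163,0],[0,0,55]],[0,[0.088,-0.172,0],[0,0,60]],[0,[0.103,-0.181,0],[0,0,65]],[0,[0.118,-0.188,0],[0,0,70]],[0,[0.134,-0.193,0],[0,0,75]],[0,[0.15,-0.198,0],[0,0,80]],[0,[0.167,-0.201,0],[0,0,85]],[0,[0.184,-0.202,0],[0,0,90]],[0,[0.201,-0.202,0],[0,0,95]],[0,[0.218,-0.2,0],[0,0,100]]])

```text
clock: 4.95
ee_pos: [646.5, -12.4, 84.1]
orientation: [0.026, 1.0, 0.0, -0.001]
ft_force: [-3.6, 6.0, 3.2]
opening: 12.9
finger_force: 32.0
```

Request:
carry_out(targets=[[0,[0,0,0],[0,0,0]],[0,[0,0,0],[0,0,0]],[1,[0,0,0],[0,0,0]],[1,[0,0,0],[0,0,0]],[1,[0,0,0],[0,0,0]],[1,[0,0,0],[0,0,0]],[1,[0,0,0],[0,0,0]],[1,[0,0,0],[0,0,0]],[1,[0,0,0.03],[0,0,0]],[1,[0,0,0.07],[0,0,0]],[1,[0,0,0.12],[0,0,0]],[1,[0,0,0.15],[0,0,0]],[1,[-0.05,-0.03,0.15],[0,0,0]],[1,[-0.1,-0.06,0.15],[0,0,0]],[1,[-0.15,-0.08,0.15],[0,0,0]],[1,[-0.2,-0.1,0.15],[0,0,0]]])

```text
clock: 6.55
ee_pos: [466.8, -104.1, 234.1]
orientation: [0.027, 1.0, -0.0, 0.0]
ft_force: [-0.0, -1.1, 0.3]
opening: 85.1
finger_force: 0.0
```

```bash
python3 - <<'E'
from h import *
for n in("top","scene"):
    p,hsv,P=look(n,n+"2"); np.savez(f"pics/{n}2.npz",p=p,P=P)
    dk,pl=blanks(n,hsv); 
    f=lambda L:[b for b in L if 350<b[1][0]<700 and -500<b[1][1]<500]
    print(n,f(dk),f(pl))
    c=p[120:270,30:230] if n=="top" else p[130:270,250:440]
    cv2.imwrite(f"pics/c2{n}.png",cv2.resize(c[:,:,::-1],None,fx=4,fy=4,interpolation=cv2.INTER_CUBIC))
print(get_obs()["ee_pos"])
E
```

```text
top [([360.0, 185.0], [559.6, -358.8], [111.7, 33.7], 5.4)] [([365.0, 221.0], [438.5, -371.5], [55.9, 52.5], 177.7), ([225.0, 195.0], [524.9, 82.0], [235.0, 174.9], 89.3), ([323.0, 166.0], [626.9, -239.2], [51.7, 29.2], 70.5)]
scene [([178.0, 225.0], [571.6, -355.6], [131.6, 37.9], 6.0), ([219.0, 204.0], [455.3, -206.6], [128.7, 45.5], 153.0)] [([210.0, 232.0], [615.3, -233.1], [56.2, 53.4], 89.0), ([178.0, 202.0], [439.2, -369.7], [58.7, 57.2], 150.9), ([309.0, 195.0], [398.6, 157.9], [166.9, 99.5], 175.8), ([274.0, 190.0], [386.0, 17.3], [167.5, 148.1], 89.6)]
[ 464.07192997 -104.43205692  234.73137823]
```

View pics/c2top.png

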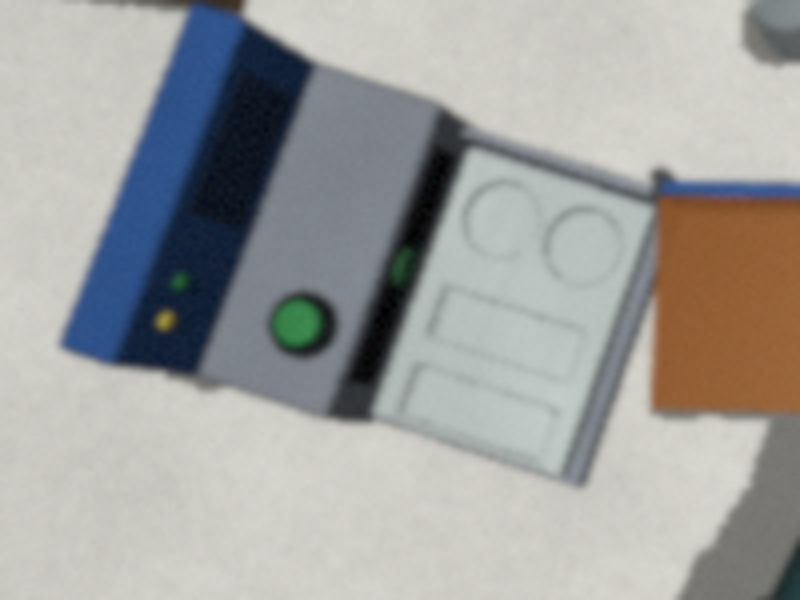

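View pics/c2scene.png

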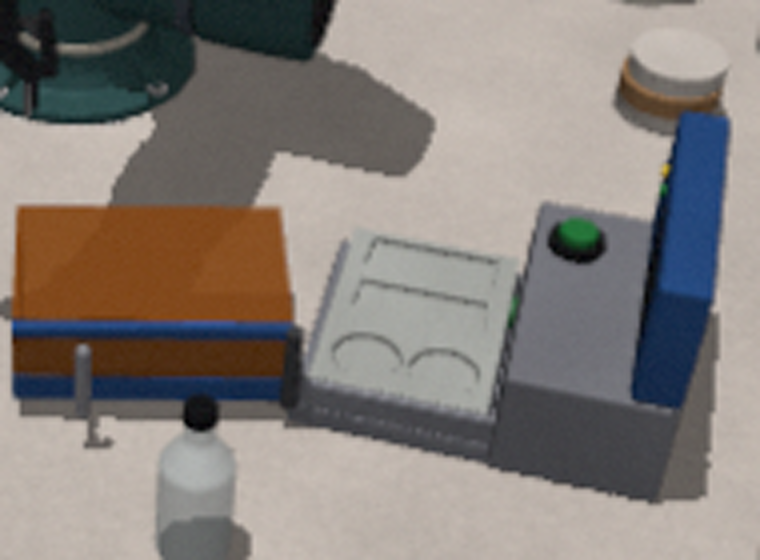

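The door is wide open. In the top crop the round pockets are near (503,219) and (583,246), and the long ones near (507,333) and (481,411). Next I measure the pockets and blanks more precisely from averaged frames.

```bash
cat > pk.py <<'E'
from h import *
yc=np.array([np.cos(np.radians(166.8)),np.sin(np.radians(166.8))]); xc=np.array([-yc[1],yc[0]])*-1
def avg(n,k=8):
    return np.mean([read_camera(n)[0].astype(float) for _ in range(k)],0)
def stretch(img,s=4): return cv2.resize(img,None,fx=s,fy=s,interpolation=cv2.INTER_CUBIC)
E
python3 - <<'E'
from pk import *
for n in("top","scene"):
    A=avg(n); np.save(f"pics/avg_{n}.npy",A)
    S=stretch(A.astype(np.float32)); g=S.mean(2)
    bh=cv2.morphologyEx(g,cv2.MORPH_BLACKHAT,np.ones((25,25)))
    v,u=np.nonzero(bh>8)
    uv=np.c_[(u+.5)/4-.5,(v+.5)/4-.5]
    W=ray(n,uv,46)[:,:2]; C=np.array([510,302.]); L=np.c_[(W-C)@xc,(W-C)@yc]
    sel=(abs(L[:,0])<75)&(L[:,1]>-118)&(L[:,1]<108)
    m=np.zeros(g.shape,np.uint8); m[v[sel],u[sel]]=255
    nc,lab,st,cen=cv2.connectedComponentsWithStats(m)
    for i in range(1,nc):
        if st[i,4]<150: continue
        k=lab[v,u]==i; l=L[k]; w=bh[v[k],u[k]]
        print(n,st[i,4],"x %.1f..%.1f y %.1f..%.1f"%(l[:,0].min(),l[:,0].max(),l[:,1].min(),l[:,1].max()))
        if np.ptp(l[:,1])>45 and l[:,1].mean()<0 or l[:,1].max()<-20:
            a=np.linalg.lstsq(np.c_[2*l,np.ones(len(l))]*w[:,None]**.5,(l**2).sum(1)*w**.5,rcond=None)[0]
            print("   circle",a[:2].round(1),"r",np.sqrt(a[2]+a[0]**2+a[1]**2).round(1))
        else: print("   rect",cv2.minAreaRect(l.astype(np.float32)))
    # plate edges & pocket profile printed along cabinet axes through the longs
    # green button
    hsv=cv2.cvtColor(np.clip(S,0,255).astype(np.uint8),cv2.COLOR_RGB2HSV)
    gm=(hsv[...,0]>45)&(hsv[...,0]<80)&(hsv[...,1]>110)
    c,_=cv2.findContours(gm.astype(np.uint8),cv2.RETR_EXTERNAL,cv2.CHAIN_APPROX_NONE)
    for k in c:
        if cv2.contourArea(k)<300: continue
        w=ray(n,(k[:,0]+.5)/4-.5,135)[:,:2]
        if 400<w[:,0].mean()<600 and w[:,1].mean()>380: print("button",(w.max(0)+w.min(0))/2,np.ptp(w,0))
    cv2.imwrite(f"pics/m_{n}.png",m)
    vis=np.clip(S,0,255).astype(np.uint8)[...,::-1].copy(); vis[m>0]=(0,0,255)
    np.save(f"pics/vis_{n}.npy",vis)
a=np.load("pics/vis_top.npy")[560:980,420:760]; b=np.load("pics/vis_scene.npy")[700:1000,1240:1660-40]
H=np.zeros((430,730,3),np.uint8); H[:a.shape[0],:340]=a; H[:b.shape[0],345:345+b.shape[1]]=b
cv2.imwrite("pics/v3.png",H)
E
```

```text
top 1676 x 9.0..75.0 y -117.9..-49.1
   circle [ 39.6 -82.8] r 31.1
top 2005 x -66.0..5.5 y -112.1..-42.9
   circle [-32.  -75.8] r 31.3
top 1885 x -52.2..75.0 y -22.8..27.5
   circle [19.4 26.3] r 55.8
top 2024 x -75.0..-50.8 y -47.6..108.0
   rect ((-74.10474395751953, 31.853065490722656), (157.2706756591797, 23.686002731323242), 81.5215835571289)
top 189 x 25.4..53.5 y 24.7..31.4
   rect ((39.437408447265625, 28.052135467529297), (5.485810279846191, 28.291837692260742), 85.37870025634766)
top 472 x -46.8..23.6 y 28.1..38.1
   rect ((-11.597009658813477, 32.907161712646484), (5.914520263671875, 70.51544189453125), 84.49205780029297)
top 172 x 63.8..75.0 y 44.8..72.8
   rect ((69.41655731201172, 58.76445770263672), (28.018779754638672, 11.1327486038208), 89.99107360839844)
top 366 x 12.9..61.4 y 47.5..56.5
   rect ((37.21382141113281, 52.107872009277344), (7.7053375244140625, 48.84072494506836), 84.55414581298828)
top 615 x -48.6..9.7 y 52.0..69.6
   rect ((-19.800491333007812, 57.63111877441406), (12.281872749328613, 59.11726760864258), 76.64664459228516)
top 2228 x -49.0..75.0 y 87.9..108.0
   rect ((13.456344604492188, 102.36981201171875), (16.650419235229492, 125.30834197998047), 84.35381317138672)
button [506.62388099 450.45356015] [38.66093786 38.92725321]
scene 1576 x -51.4..74.8 y 56.4..107.9
   rect ((12.158149719238281, 93.59771728515625), (122.24613189697266, 52.03929138183594), 11.26779556274414)
scene 1335 x -75.0..-55.2 y -107.9..95.6
   rect ((-70.79533386230469, -5.844268798828125), (203.8003387451172, 15.348453521728516), 84.25959014892578)
scene 1574 x -50.0..74.9 y -8.0..40.8
   rect ((10.339836120605469, 24.663448333740234), (126.97908782958984, 47.28117370605469), 8.621658325195312)
scene 2087 x -62.4..75.0 y -100.3..-41.3
   circle [  5. -81.] r 46.7
button [513.28949911 455.15179219] [45.98896954 39.77104087]
```

View pics/v3.png

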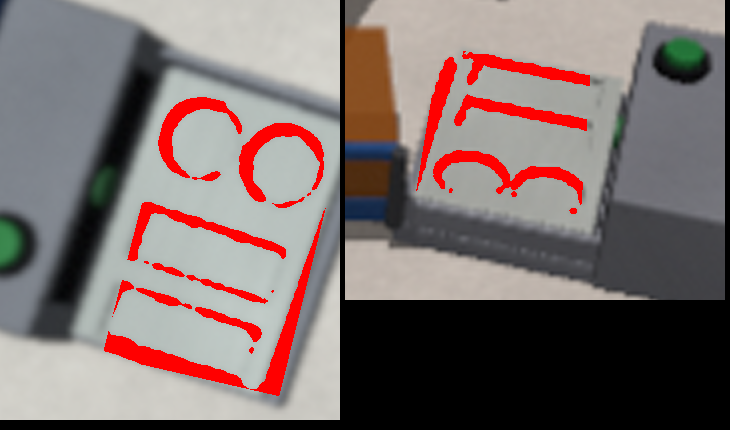

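Rings and slots are cleanly outlined. The pocket edges lie 5.6° off the door top, so the cabinet yaw is about 71.2° and the door was ajar at the start. Next I take edge profiles in that frame.

```bash
cat >> pk.py <<'E'
CY=np.radians(71.2); X=np.array([np.cos(CY),np.sin(CY)]); Y=np.array([-X[1],X[0]]); M=np.array([588.3,288.1])
def proj(n,P):
    i,f,T=K(n); q=(P-T[:3,3])@T[:3,:3]
    return np.c_[i["cx"]+f*q[:,0]/-q[:,2], i["cy"]-f*q[:,1]/-q[:,2]].astype(np.float32)
def prof(n,A,x,y,z=46):   # mean grey on local grid x (N) , y(M); local frame origin M
    xx,yy=np.meshgrid(x,y,indexing="ij"); W=M+xx.reshape(-1,1)*X+yy.reshape(-1,1)*Y
    uv=proj(n,np.c_[W,np.full(len(W),z)])
    return cv2.remap(A.mean(2).astype(np.float32),uv[:,0].reshape(xx.shape),uv[:,1].reshape(xx.shape),cv2.INTER_CUBIC)
E
python3 - <<'E'
from pk import *
from scipy.signal import find_peaks
def dips(s,g):
    b=g-cv2.GaussianBlur(g[:,None],(1,0) if 0 else (1,81),20)[:,0]
    k,pr=find_peaks(-b,prominence=3); return [(round(float(s[i]),1),round(float(-b[i]))) for i in k]
for n in("top","scene"):
    A=np.load(f"pics/avg_{n}.npy")
    s=np.arange(-60,185,.5)
    for x0 in(-45,-25,0,25,45): print(n,"y-prof x",x0,dips(s,prof(n,A,np.arange(x0-8,x0+8,1),s).mean(0)))
    t=np.arange(-90,90,.5)
    for y0 in(0,70,80,88,138,148,156): print(n,"x-prof y",y0,dips(t,prof(n,A,t,np.arange(y0-6,y0+6,1)).mean(1)))
E
```

```text
top y-prof x -45 [(-53.0, 36), (-29.5, 10), (31.0, 5), (65.5, 11), (110.0, 8), (134.0, 8)]
top y-prof x -25 [(-53.5, 32), (-28.0, 17), (-0.5, 0), (29.0, 10), (66.0, 12), (110.5, 7), (134.0, 11)]
top y-prof x 0 [(-53.5, 34), (-6.0, 4), (66.0, 10), (110.5, 7), (133.5, 6)]
top y-prof x 25 [(-53.5, 35), (-29.5, 7), (30.0, 5), (66.5, 12), (110.5, 7), (134.0, 9)]
top y-prof x 45 [(-53.5, 34), (-29.0, 13), (30.0, 7), (66.0, 9), (110.5, 5), (133.5, 7)]
top x-prof y 0 [(-86.0, 28), (-67.0, 2), (-6.5, 18), (40.0, 1), (65.0, 17)]
top x-prof y 70 [(-86.5, 29), (-61.0, 3), (-23.0, 3), (18.0, 3), (59.5, 13)]
top x-prof y 80 [(-86.5, 29), (-62.0, 4), (18.0, 2), (60.0, 20)]
top x-prof y 88 [(-86.0, 29), (-62.0, 4), (17.5, 1), (60.0, 18)]
top x-prof y 138 [(-86.5, 31), (-61.0, 7), (-18.5, 2), (12.5, 2), (59.5, 14)]
top x-prof y 148 [(-86.5, 30), (-62.0, 4), (16.5, 1), (60.0, 19)]
top x-prof y 156 [(-86.0, 30), (-62.5, 3), (17.0, 1), (60.0, 19)]
scene y-prof x -45 [(-25.0, 2), (24.5, 20), (78.5, 1), (106.0, 28), (142.0, 0), (173.0, 27)]
scene y-prof x -25 [(-22.5, 0), (27.0, 29), (71.5, 0), (106.0, 28), (135.5, 0), (173.0, 26)]
scene y-prof x 0 [(-13.5, 2), (12.5, 9), (62.5, 0), (106.0, 28), (135.0, 0), (173.0, 27)]
scene y-prof x 25 [(-20.5, 1), (24.0, 19), (77.0, 0), (105.5, 27), (132.0, 0), (173.5, 26)]
scene y-prof x 45 [(-9.5, 0), (27.0, 29), (56.5, 0), (105.5, 28), (131.0, 0), (173.0, 29)]
scene x-prof y 0 [(-82.0, 20), (-61.5, 32), (-28.0, 0), (1.5, 14), (10.5, 23), (46.5, 1), (71.5, 20)]
scene x-prof y 70 [(-82.5, 26), (-57.0, 15), (68.5, 3)]
scene x-prof y 80 [(-83.0, 23), (-56.5, 25), (25.5, 2), (67.5, 8)]
scene x-prof y 88 [(-82.5, 24), (-56.0, 24), (-33.5, 1), (67.0, 7)]
scene x-prof y 138 [(-83.5, 24), (-57.5, 19), (20.5, 1), (67.0, 10)]
scene x-prof y 148 [(-82.5, 26), (-56.5, 28), (27.0, 1), (66.5, 10)]
scene x-prof y 156 [(-82.5, 24), (-56.0, 25), (-26.0, 1), (67.5, 7)]
```

Top view puts the long pockets at local y of about 88.2 and 156.2, x about -0.3, and the rounds at x ±36, y 0. The scene view is offset about 5 mm in world y. Gripping a bar across y will show which is right, so I'll pick the bar at (560,-358).

Request:
carry_out(targets=[[1,[0.0965,-0.2535,0],[0,0,8.9]],[1,[0.0965,-0.2535,0],[0,0,8.9]],[1,[0.0965,-0.2535,0],[0,0,8.9]],[1,[0.0965,-0.2535,0],[0,0,8.9]],[1,[0.0965,-0.2535,0],[0,0,8.9]],[1,[0.0965,-0.2535,0],[0,0,8.9]],[1,[0.0965,-0.2535,-0.05],[0,0,8.9]],[1,[0.0965,-0.2535,-0.1],[0,0,8.9]],[1,[0.0965,-0.2535,-0.15],[0,0,8.9]],[1,[0.0965,-0.2535,-0.19],[0,0,8.9]],[1,[0.0965,-0.2535,-0.215],[0,0,8.9]],[1,[0.0965,-0.2535,-0.2275],[0,0,8.9]],[1,[0.0965,-0.2535,-0.2275],[0,0,8.9]],[0.5,[0.0965,-0.2535,-0.2275],[0,0,8.9]],[0.3,[0.0965,-0.2535,-0.2275],[0,0,8.9]],[0,[0.0965,-0.2535,-0.2275],[0,0,8.9]],[0,[0.0965,-0.2535,-0.2275],[0,0,8.9]],[0,[0.0965,-0.2535,-0.2275],[0,0,8.9]],[0,[0.0965,-0.2535,-0.2275],[0,0,8.9]],[0,[0.0965,-0.2535,-0.2275],[0,0,8.9]]], force=50)

```text
clock: 9.45
ee_pos: [565.7, -357.6, 8.2]
orientation: [-0.05, 0.999, -0.001, 0.001]
ft_force: [-1.0, -0.0, 7.5]
opening: 38.4
finger_force: 50.7
```

Request:
carry_out(targets=[[0,[0,0,0],[0,0,0]],[0,[0,0,0],[0,0,0]],[0,[0,0,0.003],[0,0,0]],[0,[0,0,0.003],[0,0,0]]])

```text
clock: 9.85
ee_pos: [565.4, -357.2, 10.5]
orientation: [-0.05, 0.999, -0.0, 0.0]
ft_force: [-0.3, 0.2, -1.3]
opening: 38.6
finger_force: 50.5
```

```bash
python3 - <<'E'
from pk import *
o=get_obs(); print(o["ee_pos"],o["orientation"],o["opening"],o["ft_force"])
for n in("top","scene"):
    p,hsv,P=look(n)
    dk,pl=blanks(n,hsv); 
    f=lambda L:[b for b in L if 350<b[1][0]<700 and -500<b[1][1]<0]
    print(n,f(dk),f(pl))
    c=p[120:280,270:440] if n=="top" else p[160:270,110:280]
    cv2.imwrite(f"pics/t{n}.png",stretch(c[:,:,::-1],2))
a,b=[cv2.imread(f"pics/t{n}.png") for n in("top","scene")]
H=np.zeros((330,700,3),np.uint8);H[:a.shape[0],:a.shape[1]]=a;H[:b.shape[0],345:345+b.shape[1]]=b;cv2.imwrite("pics/v4.png",H)
E
```

```text
[ 565.4027176  -357.23831878   10.5152608 ] [-5.01134826e-02  9.98743422e-01 -3.05175785e-04  3.49224949e-04] 38.57354242867979 [-0.26552236  0.17893837 -1.28017046]
top [([317.0, 213.0], [466.9, -218.0], [64.1, 22.1], 152.3)] [([323.0, 170.0], [615.4, -236.2], [56.9, 47.6], 89.3)]
scene [([178.0, 225.0], [568.4, -356.1], [137.1, 38.2], 6.0), ([219.0, 204.0], [455.4, -206.7], [128.4, 45.4], 152.3)] [([211.0, 234.0], [624.2, -223.1], [60.2, 34.6], 135.1)]
```

View pics/v4.png

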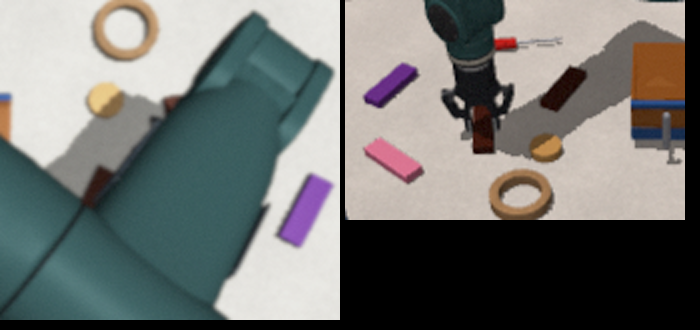

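The bar is gripped at TCP (565.4,-357.2). I'll lift it and carry it above the far long pocket.

Request:
carry_out(targets=[[0,[0,0,0.04],[0,0,0]],[0,[0,0,0.08],[0,0,0]],[0,[0,0,0.13],[0,0,0]],[0,[0,0,0.17],[0,0,0]],[0,[-0.008,0.045,0.19],[0,0,4]],[0,[-0.016,0.09,0.19],[0,0,9]],[0,[-0.024,0.135,0.19],[0,0,13]],[0,[-0.032,0.18,0.19],[0,0,17]],[0,[-0.04,0.225,0.19],[0,0,21]],[0,[-0.048,0.27,0.19],[0,0,25]],[0,[-0.056,0.315,0.19],[0,0,29]],[0,[-0.064,0.36,0.19],[0,0,33]],[0,[-0.072,0.405,0.19],[0,0,38]],[0,[-0.08,0.45,0.19],[0,0,42]],[0,[-0.088,0.495,0.19],[0,0,46]],[0,[-0.096,0.54,0.19],[0,0,50]],[0,[-0.104,0.585,0.19],[0,0,54]],[0,[-0.112,0.63,0.19],[0,0,59]],[0,[-0.12,0.675,0.19],[0,0,63]],[0,[-0.1225,0.702,0.19],[0,0,65.4]]])

```text
clock: 11.95
ee_pos: [441.4, 347.7, 199.7]
orientation: [-0.584, 0.812, 0.0, 0.0]
ft_force: [0.6, -0.2, -1.5]
opening: 38.4
finger_force: 51.0
```

Request:
carry_out(targets=[[0,[0,0,-0.04],[0,0,0]],[0,[0,0,-0.08],[0,0,0]],[0,[0,0,-0.11],[0,0,0]],[0,[0,0,-0.12],[0,0,0]],[0,[0,0,-0.12],[0,0,0]],[0,[0,0,-0.12],[0,0,0]]])

```text
clock: 12.55
ee_pos: [443.4, 345.3, 81.1]
orientation: [-0.582, 0.813, -0.0, 0.001]
ft_force: [-0.6, -0.2, -0.7]
opening: 38.5
finger_force: 51.0
```

```bash
python3 - <<'E'
from pk import *
o=get_obs(); print(o["ee_pos"],o["orientation"],o["opening"],o["ft_force"])
A=avg("scene"); np.save("pics/avg_scene_h1.npy",A); T=avg("top",4)
a=stretch(A[130:250,290:440].astype(np.float32),5)
cv2.imwrite("pics/v5.png",a[...,::-1]) 
E
```

```text
[443.35645433 345.26073957  81.11576785] [-5.81662630e-01  8.13429751e-01 -8.64077822e-05  7.86047629e-04] 38.46150987013504 [-0.64926065 -0.21939206 -0.65255153][ WARN:0@5.869] global loadsave.cpp:1063 imwrite_ Unsupported depth image for selected encoder is fallbacked to CV_8U.
```

View pics/v5.png

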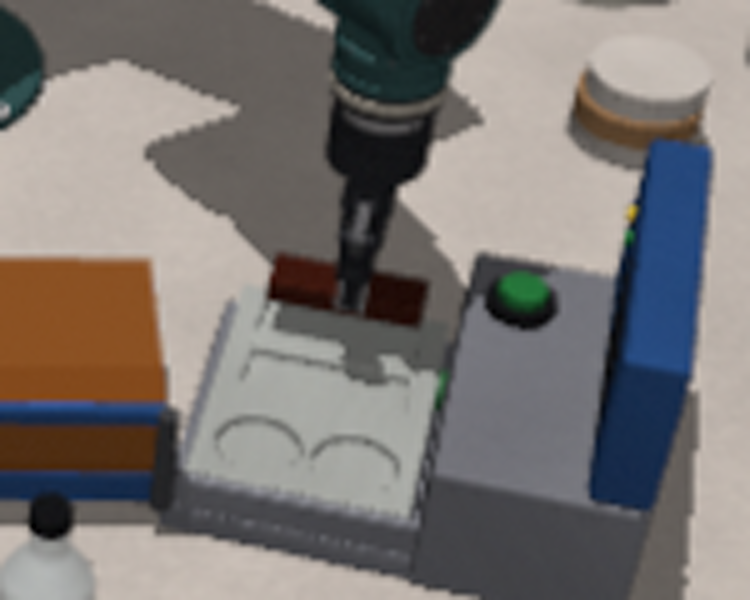

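The bar hovers over the far pocket, its ends at crop x 270 and 427. Next I measure its X centre with the same camera.

```bash
cat >> pk.py <<'E'
def vplane(n,A,x,y0,z):  # sample grey on vertical plane local Y=y0
    xx,zz=np.meshgrid(x,z,indexing="ij"); W=M+xx.reshape(-1,1)*X+y0*Y
    uv=proj(n,np.c_[W,zz.ravel()])
    return cv2.remap(A.mean(2).astype(np.float32),uv[:,0].reshape(xx.shape),uv[:,1].reshape(xx.shape),cv2.INTER_LINEAR)
def loc(p): d=np.asarray(p)[:2]-M; return np.array([d@X,d@Y])
E
python3 - <<'E'
from pk import *
A=np.load("pics/avg_scene_h1.npy"); ee=np.array([443.36,345.26]); print("ee loc",loc(ee))
x=np.arange(-80,90,.5)
for z in(78,82,86,90):
    g=vplane("scene",A,x,loc(ee)[1]-20,np.arange(z-1,z+2)).mean(1)
    d=np.gradient(cv2.GaussianBlur(g[:,None],(1,9),0)[:,0])
    L=x[:100][np.argmin(d[:100])]; R=x[200:][np.argmax(d[200:])]
    print(z,L,R,(L+R)/2,R-L)
# vertical extent / Y: column profile along z at x=-30
for x0 in(-35,35):
    z=np.arange(60,125,.5); g=vplane("scene",A,np.arange(x0-6,x0+7),loc(ee)[1]-20,z).mean(0)
    d=np.gradient(cv2.GaussianBlur(g[:,None],(1,9),0)[:,0]); print(x0,"bottom z",z[np.argmin(d[:60])],"top far edge",z[60:][np.argmax(d[60:])])
E
```

```text
ee loc [  7.40128184 155.6280509 ]
78 -54.5 65.0 5.25 119.5
82 -54.5 64.5 5.0 119.0
86 -52.0 66.0 7.0 118.0
90 -52.5 67.0 7.25 119.5
-35 bottom z 75.0 top far edge 122.0
35 bottom z 76.0 top far edge 121.5
```

Request:
carry_out(targets=[[0,[-0.0006,-0.0004,-0.012],[0,0,0]],[0,[-0.0006,-0.0004,-0.02],[0,0,0]],[0,[-0.0006,-0.0004,-0.025],[0,0,0]],[0,[-0.0006,-0.0004,-0.028],[0,0,0]],[0,[-0.0006,-0.0004,-0.03],[0,0,0]],[0,[-0.0006,-0.0004,-0.031],[0,0,0]],[0,[-0.0006,-0.0004,-0.031],[0,0,0]]])

```text
clock: 13.85
ee_pos: [442.1, 344.5, 48.8]
orientation: [-0.582, 0.813, -0.0, 0.0]
ft_force: [-0.7, -0.0, -1.2]
opening: 38.6
finger_force: 51.0
```

It went in with no contact force. Lower the last bit, release part-way and rise.

Request:
carry_out(targets=[[0,[0,0,-0.0015],[0,0,0]],[0,[0,0,-0.002],[0,0,0]],[0.65,[0,0,-0.002],[0,0,0]],[0.65,[0,0,-0.002],[0,0,0]],[0.65,[0,0,-0.002],[0,0,0]],[0.65,[0,0,-0.002],[0,0,0]],[0.65,[0,0,-0.002],[0,0,0]],[0.65,[0,0,0.02],[0,0,0]],[0.65,[0,0,0.06],[0,0,0]],[1,[0,0,0.1],[0,0,0]],[1,[0,0,0.15],[0,0,0]],[1,[-0.05,-0.02,0.15],[0,0,0]],[1,[-0.08,-0.06,0.15],[0,0,0]],[1,[-0.08,-0.11,0.15],[0,0,0]],[1,[-0.08,-0.16,0.15],[0,0,0]],[1,[-0.07,-0.21,0.15],[0,0,0]],[1,[-0.06,-0.26,0.15],[0,0,0]],[1,[-0.06,-0.31,0.15],[0,0,0]],[1,[-0.06,-0.36,0.15],[0,0,0]],[1,[-0.06,-0.36,0.15],[0,0,0]]])

```text
clock: 15.85
ee_pos: [382.1, -20.1, 198.9]
orientation: [-0.579, 0.815, -0.001, -0.0]
ft_force: [0.6, 0.2, -0.1]
opening: 85.3
finger_force: 0.0
```

```bash
python3 - <<'E'
from pk import *
o=get_obs(); print(o["ee_pos"],o["orientation"],o["opening"],o["ft_force"])
for n in("top","scene"):
    p,hsv,P=look(n)
    dk,pl=blanks(n,hsv); 
    f=lambda L:[b for b in L if 350<b[1][0]<700 and -500<b[1][1]<500]
    print(n,*f(dk),"\n  ",*f(pl))
    h,s,v=[hsv[...,i].astype(int) for i in range(3)]
    roi=(abs(P[...,0]-445)<100)&(abs(P[...,1]-340)<100)
    m=((h<12)|(h>165))&(s>60)&(v<110)&roi
    print("bar z",np.median(P[...,2][m]),blobs(n,m,58))
E
```

```text
[382.10800147 -20.11863382 198.93447888] [-5.79019076e-01  8.15313756e-01 -6.18423208e-04 -8.34795342e-05] 85.29991062536196 [ 0.60190368  0.20510901 -0.12533362]
top ([149.0, 222.0], [442.0, 347.2], [117.7, 34.5], 71.4) ([316.0, 221.0], [442.9, -209.6], [111.5, 32.4], 152.3) 
   ([365.0, 222.0], [438.3, -372.0], [56.9, 54.6], 75.4) ([234.0, 195.0], [524.6, 62.5], [273.2, 165.7], 90.5) ([322.0, 170.0], [612.9, -235.4], [55.5, 52.1], 134.3)
bar z 58.035526274865106 [([148.0, 222.0], [440.8, 335.8], [114.9, 33.5], 71.4)]
scene ([219.0, 204.0], [455.5, -206.4], [128.6, 46.0], 152.6) ([358.0, 194.0], [405.0, 353.2], [120.4, 50.8], 70.7) 
   ([210.0, 232.0], [615.3, -233.1], [56.2, 53.4], 89.0) ([178.0, 202.0], [438.0, -366.7], [57.7, 55.7], 7.0) ([317.0, 194.0], [393.4, 194.4], [144.8, 50.9], 164.4) ([266.0, 189.0], [383.7, -2.4], [141.8, 129.8], 178.8)
bar z 57.4906869226877 [([358.0, 194.0], [450.3, 340.8], [116.8, 50.3], 70.7)]
```

The bar is seated: its top is at z 58 and its yaw 71.4°. Next, the second bar at (443,-209.5), angle 152.8°.

Request:
carry_out(targets=[[1,[0.005,-0.016,0],[0,0,-8.2]],[1,[0.01,-0.032,0],[0,0,-16.4]],[1,[0.015,-0.048,0],[0,0,-24.6]],[1,[0.02,-0.064,0],[0,0,-32.8]],[1,[0.025,-0.08,0],[0,0,-41]],[1,[0.03,-0.096,0],[0,0,-49]],[1,[0.036,-0.112,0],[0,0,-57]],[1,[0.041,-0.128,0],[0,0,-65]],[1,[0.047,-0.144,0],[0,0,-73]],[1,[0.053,-0.16,0],[0,0,-81]],[1,[0.058,-0.176,0],[0,0,-89]],[1,[0.061,-0.189,0],[0,0,-97]],[1,[0.061,-0.189,-0.04],[0,0,-98]],[1,[0.061,-0.189,-0.09],[0,0,-98]],[1,[0.061,-0.189,-0.135],[0,0,-98]],[1,[0.061,-0.189,-0.165],[0,0,-98]],[1,[0.061,-0.189,-0.182],[0,0,-98]],[1,[0.061,-0.189,-0.191],[0,0,-98]],[1,[0.061,-0.189,-0.191],[0,0,-98]],[0.6,[0.061,-0.189,-0.191],[0,0,-98]]])

```text
clock: 17.95
ee_pos: [443.7, -204.0, 8.5]
orientation: [0.232, 0.973, -0.0, 0.0]
ft_force: [-1.0, -0.3, -0.0]
opening: 73.0
finger_force: 0.0
```

Request:
carry_out(targets=[[0.3,[0,0,0],[0,0,0]],[0,[0,0,0],[0,0,0]],[0,[0,0,0],[0,0,0]],[0,[0,0,0],[0,0,0]],[0,[0,0,0],[0,0,0]],[0,[0,0,0],[0,0,0]],[0,[0,0,0],[0,0,0]],[0,[0,0,0],[0,0,0]]], force=50)

```text
clock: 18.75
ee_pos: [443.5, -204.8, 8.8]
orientation: [0.232, 0.973, -0.0, 0.001]
ft_force: [-1.4, 2.9, 11.9]
opening: 39.0
finger_force: 49.5
```

Request:
carry_out(targets=[[0,[0,0,0.005],[0,0,0]],[0,[0,0,0.04],[0,0,0]],[0,[0,0,0.085],[0,0,0]],[0,[0,0,0.13],[0,0,0]],[0,[0,0,0.17],[0,0,0]],[0,[0.004,0.038,0.19],[0,0,7]],[0,[0.009,0.076,0.19],[0,0,14]],[0,[0.013,0.114,0.19],[0,0,21]],[0,[0.018,0.152,0.19],[0,0,28]],[0,[0.022,0.19,0.19],[0,0,35]],[0,[0.027,0.228,0.19],[0,0,42]],[0,[0.031,0.266,0.19],[0,0,50]],[0,[0.036,0.304,0.19],[0,0,57]],[0,[0.04,0.342,0.19],[0,0,64]],[0,[0.045,0.38,0.19],[0,0,71]],[0,[0.049,0.418,0.19],[0,0,78]],[0,[0.053,0.456,0.19],[0,0,85]],[0,[0.057,0.49,0.19],[0,0,92]],[0,[0.06,0.515,0.19],[0,0,97]],[0,[0.061,0.522,0.19],[0,0,98]]])

```text
clock: 20.75
ee_pos: [503.8, 319.6, 197.7]
orientation: [-0.584, 0.812, 0.0, 0.0]
ft_force: [0.1, -0.3, -2.4]
opening: 38.4
finger_force: 51.1
```

Request:
carry_out(targets=[[0,[0,0,-0.04],[0,0,0]],[0,[0,0,-0.08],[0,0,0]],[0,[0,0,-0.11],[0,0,0]],[0,[0,0,-0.12],[0,0,0]],[0,[0,0,-0.12],[0,0,0]],[0,[0,0,-0.12],[0,0,0]]])

```text
clock: 21.35
ee_pos: [504.8, 317.5, 79.3]
orientation: [-0.581, 0.814, -0.0, 0.001]
ft_force: [0.4, 0.7, -1.0]
opening: 38.2
finger_force: 51.0
```

```bash
python3 - <<'E'
from pk import *
o=get_obs(); ee=o["ee_pos"]; print(ee,o["orientation"],o["opening"],"loc",loc(ee)); q=o["orientation"]; print("yaw",2*np.degrees(np.arctan2(q[1],q[0]))-90)
A=avg("scene")
x=np.arange(-80,90,.5); zb=ee[2]-8.7
for dz in(4,8,12,16):
    z=zb+dz
    g=vplane("scene",A,x,loc(ee)[1]-20,np.arange(z-1,z+2)).mean(1)
    d=np.gradient(cv2.GaussianBlur(g[:,None],(1,9),0)[:,0])
    L=x[:100][np.argmin(d[:100])]; R=x[200:][np.argmax(d[200:])]
    print(dz,L,R,(L+R)/2,R-L)
cv2.imwrite("pics/v6.png",np.clip(stretch(A[130:250,290:440].astype(np.float32),4),0,255).astype(np.uint8)[...,::-1])
E
```

```text
[504.81319262 317.54588692  79.32172966] [-5.81410502e-01  8.13609930e-01 -2.12509372e-04  8.15583158e-04] 38.248350014588446 loc [ 0.96999305 88.52212366]
yaw 161.09965125671698
4 -54.0 66.5 6.25 120.5
8 -53.0 66.5 6.75 119.5
12 -51.0 66.5 7.75 117.5
16 -51.0 66.5 7.75 117.5
```

View pics/v6.png

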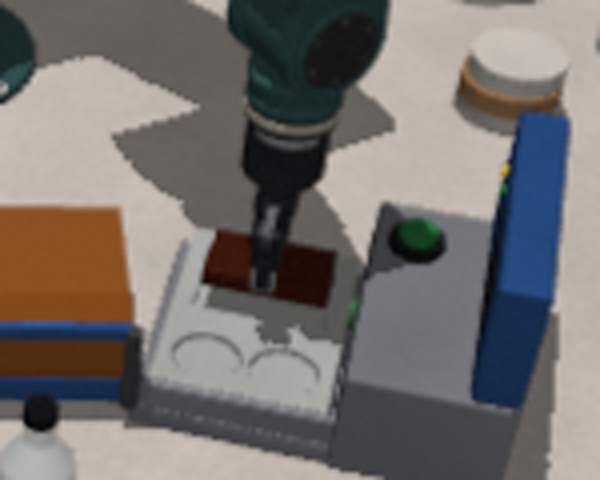

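Bar two hovers over the near long pocket. I'll shift 1.2 mm towards -X and go down.

Request:
carry_out(targets=[[0,[-0.0004,-0.0011,-0.012],[0,0,0]],[0,[-0.0004,-0.0011,-0.02],[0,0,0]],[0,[-0.0004,-0.0011,-0.024],[0,0,0]],[0,[-0.0004,-0.0011,-0.027],[0,0,0]],[0,[-0.0004,-0.0011,-0.029],[0,0,0]],[0,[-0.0004,-0.0011,-0.03],[0,0,0]],[0,[-0.0004,-0.0011,-0.03],[0,0,0]]])

```text
clock: 22.45
ee_pos: [503.7, 316.5, 47.8]
orientation: [-0.582, 0.813, -0.0, 0.0]
ft_force: [0.2, -0.2, -1.6]
opening: 38.8
finger_force: 51.1
```

Seated. Release, then go to the disc at (615,-235). I'll squeeze it in two perpendicular directions so it is centred in the gripper.

Request:
carry_out(targets=[[0,[0,0,-0.001],[0,0,0]],[0.65,[0,0,-0.001],[0,0,0]],[0.65,[0,0,-0.001],[0,0,0]],[0.65,[0,0,-0.001],[0,0,0]],[0.65,[0,0,-0.001],[0,0,0]],[0.65,[0,0,-0.001],[0,0,0]],[0.65,[0,0,0.02],[0,0,0]],[0.65,[0,0,0.06],[0,0,0]],[1,[0,0,0.1],[0,0,0]],[1,[0,0,0.15],[0,0,0]],[1,[0.01,-0.048,0.15],[0,0,-8]],[1,[0.02,-0.096,0.15],[0,0,-16]],[1,[0.03,-0.144,0.15],[0,0,-24]],[1,[0.04,-0.192,0.15],[0,0,-32]],[1,[0.05,-0.24,0.15],[0,0,-40]],[1,[0.06,-0.288,0.15],[0,0,-48]],[1,[0.07,-0.336,0.15],[0,0,-56]],[1,[0.08,-0.384,0.15],[0,0,-64]],[1,[0.09,-0.432,0.15],[0,0,-72]],[1,[0.1,-0.48,0.15],[0,0,-80]]])

```text
clock: 24.45
ee_pos: [603.7, -165.7, 197.9]
orientation: [0.08, 0.997, -0.0, 0.0]
ft_force: [0.3, 0.4, -0.4]
opening: 85.3
finger_force: 0.0
```

Request:
carry_out(targets=[[1,[0.005,-0.035,0],[0,0,-5]],[1,[0.011,-0.07,0],[0,0,-10]],[1,[0.011,-0.072,0],[0,0,-10]],[1,[0.011,-0.072,0],[0,0,-10]],[1,[0.011,-0.072,0],[0,0,-10]]])

```text
clock: 24.95
ee_pos: [614.5, -234.8, 197.8]
orientation: [0.163, 0.987, 0.0, -0.0]
ft_force: [-0.4, -0.6, -0.6]
opening: 85.4
finger_force: 0.0
```

```bash
python3 - <<'E'
from pk import *
o=get_obs(); q=o["orientation"]; print(o["ee_pos"],"yaw",2*np.degrees(np.arctan2(q[1],q[0]))-90)
for n in("top","scene"):
    p,hsv,P=look(n)
    dk,pl=blanks(n,hsv); 
    f=lambda L:[b for b in L if 350<b[1][0]<700 and -500<b[1][1]<500]
    print(n,*f(dk),"\n  ",*f(pl))
E
```

```text
[ 614.52559146 -234.79368988  197.83165704] yaw 71.20877133841825
top ([147.0, 222.0], [443.4, 351.4], [108.9, 34.5], 71.4) ([155.0, 203.0], [507.4, 325.9], [116.9, 33.8], 71.2) 
   ([366.0, 222.0], [438.3, -373.2], [50.1, 49.2], 178.0) ([234.0, 194.0], [525.6, 61.9], [276.0, 177.1], 88.5)
scene ([355.0, 205.0], [470.5, 331.1], [120.1, 50.7], 71.2) ([358.0, 194.0], [404.9, 352.8], [119.6, 50.8], 70.7) 
   ([209.0, 233.0], [625.0, -236.3], [56.9, 41.0], 66.3) ([178.0, 202.0], [440.2, -366.4], [62.1, 55.7], 7.0) ([283.0, 196.0], [404.6, 68.0], [277.6, 174.8], 87.1)
```

Request:
carry_out(targets=[[1,[0,0,-0.045],[0,0,0]],[1,[0,0,-0.09],[0,0,0]],[1,[0,0,-0.13],[0,0,0]],[1,[0,0,-0.165],[0,0,0]],[1,[0,0,-0.182],[0,0,0]],[1,[0,0,-0.19],[0,0,0]],[1,[0,0,-0.19],[0,0,0]],[0.5,[0,0,-0.19],[0,0,0]],[0.5,[0,0,-0.19],[0,0,0]],[0.5,[0,0,-0.19],[0,0,0]],[0.5,[0,0,-0.19],[0,0,0]],[0.5,[0,0,-0.19],[0,0,0]],[1,[0,0,-0.19],[0,0,0]],[1,[0,0,-0.19],[0,0,0]],[1,[0,0,-0.19],[0,0,0]],[1,[0,0,-0.19],[0,0,0]],[1,[0,0,-0.19],[0,0,7]],[1,[0,0,-0.19],[0,0,15]],[1,[0,0,-0.19],[0,0,23]],[1,[0,0,-0.19],[0,0,31]]], force=20)

```text
clock: 27.05
ee_pos: [614.6, -235.6, 7.7]
orientation: [-0.109, 0.994, 0.0, -0.0]
ft_force: [0.6, -0.3, 0.2]
opening: 85.5
finger_force: 0.0
```

Request:
carry_out(targets=[[1,[0,0,0],[0,0,8]],[1,[0,0,0],[0,0,16]],[1,[0,0,0],[0,0,24]],[1,[0,0,0],[0,0,32]],[1,[0,0,0],[0,0,40]],[1,[0,0,0],[0,0,48]],[1,[0,0,0],[0,0,56]],[1,[0,0,0],[0,0,59]],[1,[0,0,0],[0,0,59]],[1,[0,0,0],[0,0,59]],[0.3,[0,0,0],[0,0,59]],[0,[0,0,0],[0,0,59]],[0,[0,0,0],[0,0,59]],[0,[0,0,0],[0,0,59]],[0,[0,0,0],[0,0,59]],[0,[0,0,0],[0,0,59]]], force=50)

```text
clock: 28.65
ee_pos: [614.8, -235.6, 8.3]
orientation: [-0.581, 0.814, -0.0, 0.0]
ft_force: [-2.1, 0.3, 7.4]
opening: 57.5
finger_force: 52.1
```

Request:
carry_out(targets=[[0,[0,0,0.005],[0,0,0]],[0,[0,0,0.04],[0,0,0]],[0,[0,0,0.085],[0,0,0]],[0,[0,0,0.13],[0,0,0]],[0,[0,0,0.17],[0,0,0]],[0,[-0.001,0.04,0.19],[0,0,0]],[0,[-0.002,0.08,0.19],[0,0,0]],[0,[-0.003,0.12,0.19],[0,0,0]],[0,[-0.004,0.16,0.19],[0,0,0]],[0,[-0.005,0.2,0.19],[0,0,0]],[0,[-0.006,0.24,0.19],[0,0,0]],[0,[-0.007,0.28,0.19],[0,0,0]],[0,[-0.008,0.32,0.19],[0,0,0]],[0,[-0.009,0.36,0.19],[0,0,0]],[0,[-0.01,0.4,0.19],[0,0,0]],[0,[-0.011,0.44,0.19],[0,0,0]],[0,[-0.012,0.48,0.19],[0,0,0]],[0,[-0.013,0.52,0.19],[0,0,0]],[0,[-0.0145,0.55,0.19],[0,0,0]],[0,[-0.0145,0.56,0.19],[0,0,0]]])

```text
clock: 30.65
ee_pos: [599.4, 327.2, 197.6]
orientation: [-0.583, 0.813, 0.0, -0.0]
ft_force: [-0.5, -1.5, -1.1]
opening: 57.7
finger_force: 53.6
```

Request:
carry_out(targets=[[0,[0,0,-0.04],[0,0,0]],[0,[0,0,-0.08],[0,0,0]],[0,[0,0,-0.11],[0,0,0]],[0,[0,0,-0.12],[0,0,0]],[0,[0,0,-0.12],[0,0,0]],[0,[0,0,-0.12],[0,0,0]],[0,[0,0,-0.12],[0,0,0]]])

```text
clock: 31.35
ee_pos: [601.1, 324.6, 79.7]
orientation: [-0.582, 0.813, -0.0, 0.001]
ft_force: [0.3, -0.1, 0.5]
opening: 57.3
finger_force: 53.6
```

```bash
python3 - <<'E'
from pk import *
o=get_obs(); ee=o["ee_pos"]; print(ee,o["opening"],"loc",loc(ee)); q=o["orientation"]; print("yaw",2*np.degrees(np.arctan2(q[1],q[0]))-90)
A=avg("scene")
x=np.arange(-20,100,.5); zb=ee[2]-8.3; print(zb)
for dz in(4,8,12,16):
    z=zb+dz
    g=vplane("scene",A,x,loc(ee)[1]-5,np.arange(z-1,z+2)).mean(1)
    d=np.gradient(cv2.GaussianBlur(g[:,None],(1,9),0)[:,0])
    k=np.argsort(-abs(d))[:14]; print(dz,sorted(zip(x[k],d[k].round(1))))
cv2.imwrite("pics/v7.png",np.clip(stretch(A[150:250,310:440].astype(np.float32),5),0,255).astype(np.uint8)[...,::-1])
E
```

```text
[601.12591684 324.63671875  79.66198908] 57.26770446706139 loc [38.72081078 -0.36711362]
yaw 161.12888713291784
71.36198908292951
4 [(np.float64(11.0), np.float32(-7.4)), (np.float64(11.5), np.float32(-8.4)), (np.float64(12.0), np.float32(-8.9)), (np.float64(12.5), np.float32(-8.9)), (np.float64(13.0), np.float32(-8.3)), (np.float64(13.5), np.float32(-7.1)), (np.float64(31.0), np.float32(-6.3)), (np.float64(31.5), np.float32(-6.3)), (np.float64(32.0), np.float32(-6.3)), (np.float64(32.5), np.float32(-6.3)), (np.float64(33.0), np.float32(-6.4)), (np.float64(33.5), np.float32(-6.5)), (np.float64(34.0), np.float32(-6.4)), (np.float64(34.5), np.float32(-6.2))]
8 [(np.float64(10.5), np.float32(-6.3)), (np.float64(11.0), np.float32(-7.2)), (np.float64(11.5), np.float32(-7.7)), (np.float64(12.0), np.float32(-7.7)), (np.float64(12.5), np.float32(-7.3)), (np.float64(30.0), np.float32(-6.5)), (np.float64(30.5), np.float32(-6.6)), (np.float64(31.0), np.float32(-6.6)), (np.float64(31.5), np.float32(-6.6)), (np.float64(32.0), np.float32(-6.6)), (np.float64(32.5), np.float32(-6.7)), (np.float64(33
[... 471 characters left out ...]
at32(-5.7)), (np.float64(32.0), np.float32(-5.4)), (np.float64(32.5), np.float32(-5.3)), (np.float64(33.0), np.float32(-5.2)), (np.float64(33.5), np.float32(-5.1))]
16 [(np.float64(24.0), np.float32(-4.0)), (np.float64(24.5), np.float32(-4.6)), (np.float64(25.0), np.float32(-4.9)), (np.float64(25.5), np.float32(-5.0)), (np.float64(26.0), np.float32(-5.1)), (np.float64(26.5), np.float32(-5.3)), (np.float64(27.0), np.float32(-5.7)), (np.float64(27.5), np.float32(-6.2)), (np.float64(28.0), np.float32(-6.6)), (np.float64(28.5), np.float32(-6.8)), (np.float64(29.0), np.float32(-6.7)), (np.float64(29.5), np.float32(-6.4)), (np.float64(30.0), np.float32(-5.7)), (np.float64(30.5), np.float32(-4.6))]
```

View pics/v7.png

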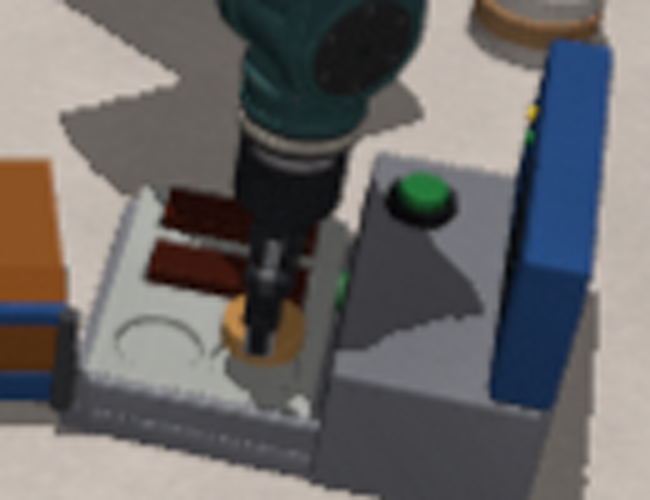

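The disc hovers over the far round pocket, with its left edge where I expected it. Going down.

Request:
carry_out(targets=[[0,[-0.0004,-0.0002,-0.012],[0,0,0]],[0,[-0.0004,-0.0002,-0.02],[0,0,0]],[0,[-0.0004,-0.0002,-0.024],[0,0,0]],[0,[-0.0004,-0.0002,-0.027],[0,0,0]],[0,[-0.0004,-0.0002,-0.029],[0,0,0]],[0,[-0.0004,-0.0002,-0.03],[0,0,0]],[0,[-0.0004,-0.0002,-0.03],[0,0,0]]])

```text
clock: 32.45
ee_pos: [599.8, 324.3, 47.8]
orientation: [-0.582, 0.813, -0.0, 0.0]
ft_force: [-0.1, 0.3, -0.8]
opening: 57.5
finger_force: 53.6
```

Request:
carry_out(targets=[[0,[0,0,-0.001],[0,0,0]],[0.8,[0,0,-0.001],[0,0,0]],[0.8,[0,0,-0.001],[0,0,0]],[0.8,[0,0,-0.001],[0,0,0]],[0.8,[0,0,-0.001],[0,0,0]],[0.8,[0,0,0.02],[0,0,0]],[0.8,[0,0,0.06],[0,0,0]],[1,[0,0,0.1],[0,0,0]],[1,[0,0,0.15],[0,0,0]],[1,[-0.01,-0.045,0.15],[0,0,-8]],[1,[-0.02,-0.09,0.15],[0,0,-16]],[1,[-0.03,-0.135,0.15],[0,0,-24]],[1,[-0.04,-0.18,0.15],[0,0,-32]],[1,[-0.05,-0.225,0.15],[0,0,-40]],[1,[-0.06,-0.27,0.15],[0,0,-48]],[1,[-0.07,-0.315,0.15],[0,0,-56]],[1,[-0.08,-0.36,0.15],[0,0,-64]],[1,[-0.09,-0.405,0.15],[0,0,-72]],[1,[-0.1,-0.45,0.15],[0,0,-80]],[1,[-0.11,-0.495,0.15],[0,0,-88]]])

```text
clock: 34.45
ee_pos: [489.0, -172.5, 198.0]
orientation: [0.149, 0.989, -0.0, 0.0]
ft_force: [1.6, 0.0, 0.2]
opening: 85.2
finger_force: 0.0
```

```bash
python3 - <<'E'
from pk import *
o=get_obs(); q=o["orientation"]; print(o["ee_pos"],"yaw",2*np.degrees(np.arctan2(q[1],q[0]))-90)
for n in("top","scene"):
    p,hsv,P=look(n)
    dk,pl=blanks(n,hsv); 
    f=lambda L:[b for b in L if 350<b[1][0]<700 and -500<b[1][1]<500]
    print(n,*f(dk),"\n  ",*f(pl))
    h,s,v=[hsv[...,i].astype(int) for i in range(3)]
    m=(h>10)&(h<26)&(s>70)&(v>130)&(abs(P[...,0]-600)<45)&(abs(P[...,1]-322)<45); print("disc z",np.percentile(P[...,2][m],[10,50,90]))
E
```

```text
[ 489.02137271 -172.49970822  198.0376031 ] yaw 72.81426806717087
top ([149.0, 222.0], [442.1, 347.2], [117.7, 34.5], 71.4) ([155.0, 203.0], [507.4, 325.9], [116.9, 33.8], 71.2) 
   ([365.0, 221.0], [439.2, -370.7], [55.0, 54.2], 43.7) ([234.0, 197.0], [524.9, 61.7], [276.1, 178.0], 88.6) ([154.0, 174.0], [605.2, 331.1], [58.4, 54.8], 89.3)
disc z [53.57037398 57.66787901 60.8842892 ]
scene ([355.0, 205.0], [470.4, 331.1], [120.1, 50.8], 71.2) ([358.0, 194.0], [404.9, 352.8], [119.6, 50.8], 70.7) 
   ([361.0, 220.0], [560.3, 339.1], [60.6, 56.1], 88.9) ([178.0, 202.0], [440.2, -366.4], [62.1, 55.7], 7.0) ([285.0, 195.0], [403.1, 68.0], [277.1, 177.7], 88.8)
disc z [55.46342133 59.04220747 62.76385932]
```

Request:
carry_out(targets=[[1,[-0.011,-0.044,0],[0,0,-1.6]],[1,[-0.022,-0.088,0],[0,0,-1.6]],[1,[-0.033,-0.132,0],[0,0,-1.6]],[1,[-0.044,-0.176,0],[0,0,-1.6]],[1,[-0.05,-0.198,0],[0,0,-1.6]],[1,[-0.05,-0.198,-0.045],[0,0,-1.6]],[1,[-0.05,-0.198,-0.09],[0,0,-1.6]],[1,[-0.05,-0.198,-0.13],[0,0,-1.6]],[1,[-0.05,-0.198,-0.165],[0,0,-1.6]],[1,[-0.05,-0.198,-0.182],[0,0,-1.6]],[1,[-0.05,-0.198,-0.19],[0,0,-1.6]],[1,[-0.05,-0.198,-0.19],[0,0,-1.6]],[0.5,[-0.05,-0.198,-0.19],[0,0,-1.6]],[0.5,[-0.05,-0.198,-0.19],[0,0,-1.6]],[0.5,[-0.05,-0.198,-0.19],[0,0,-1.6]],[0.5,[-0.05,-0.198,-0.19],[0,0,-1.6]],[0.5,[-0.05,-0.198,-0.19],[0,0,-1.6]],[0.5,[-0.05,-0.198,-0.19],[0,0,-1.6]]], force=20)

```text
clock: 36.35
ee_pos: [440.3, -369.3, 9.2]
orientation: [0.16, 0.987, -0.001, 0.001]
ft_force: [-0.6, 1.1, 7.0]
opening: 59.0
finger_force: 20.1
```

Request:
carry_out(targets=[[1,[0,0,0],[0,0,0]],[1,[0,0,0],[0,0,0]],[1,[0,0,0],[0,0,0]],[1,[0,0,0],[0,0,0]],[1,[0,0,0],[0,0,8]],[1,[0,0,0],[0,0,16]],[1,[0,0,0],[0,0,24]],[1,[0,0,0],[0,0,32]],[1,[0,0,0],[0,0,40]],[1,[0,0,0],[0,0,48]],[1,[0,0,0],[0,0,56]],[1,[0,0,0],[0,0,64]],[1,[0,0,0],[0,0,72]],[1,[0,0,0],[0,0,80]],[1,[0,0,0],[0,0,88]],[1,[0,0,0],[0,0,90]],[1,[0,0,0],[0,0,90]]])

```text
clock: 38.05
ee_pos: [439.7, -368.7, 7.7]
orientation: [-0.585, 0.811, 0.0, 0.0]
ft_force: [-0.0, 0.2, 0.2]
opening: 85.6
finger_force: 0.0
```

Request:
carry_out(targets=[[0.3,[0,0,0],[0,0,0]],[0,[0,0,0],[0,0,0]],[0,[0,0,0],[0,0,0]],[0,[0,0,0],[0,0,0]],[0,[0,0,0],[0,0,0]],[0,[0,0,0],[0,0,0]],[0,[0,0,0],[0,0,0]]], force=50)

```text
clock: 38.75
ee_pos: [439.8, -368.8, 8.3]
orientation: [-0.584, 0.812, -0.0, 0.0]
ft_force: [-2.3, 1.5, 8.8]
opening: 57.8
finger_force: 51.2
```

Request:
carry_out(targets=[[0,[0,0,0.005],[0,0,0]],[0,[0,0,0.04],[0,0,0]],[0,[0,0,0.085],[0,0,0]],[0,[0,0,0.13],[0,0,0]],[0,[0,0,0.17],[0,0,0]],[0,[0.01,0.045,0.19],[0,0,0]],[0,[0.02,0.09,0.19],[0,0,0]],[0,[0.03,0.135,0.19],[0,0,0]],[0,[0.04,0.18,0.19],[0,0,0]],[0,[0.05,0.225,0.19],[0,0,0]],[0,[0.06,0.27,0.19],[0,0,0]],[0,[0.07,0.315,0.19],[0,0,0]],[0,[0.08,0.36,0.19],[0,0,0]],[0,[0.09,0.405,0.19],[0,0,0]],[0,[0.1,0.45,0.19],[0,0,0]],[0,[0.11,0.495,0.19],[0,0,0]],[0,[0.12,0.54,0.19],[0,0,0]],[0,[0.13,0.585,0.19],[0,0,0]],[0,[0.1365,0.62,0.19],[0,0,-0.2]],[0,[0.1368,0.625,0.19],[0,0,-0.2]]])

```text
clock: 40.75
ee_pos: [576.6, 259.7, 197.2]
orientation: [-0.584, 0.812, 0.0, -0.0]
ft_force: [-1.2, -0.6, -0.3]
opening: 57.4
finger_force: 53.7
```

Request:
carry_out(targets=[[0,[0,0,-0.04],[0,0,0]],[0,[0,0,-0.08],[0,0,0]],[0,[0,0,-0.11],[0,0,0]],[0,[0,0,-0.12],[0,0,0]],[0,[0,0,-0.13],[0,0,0]],[0,[0,0,-0.13],[0,0,0]],[0,[0,0,-0.13],[0,0,0]],[0,[0,0,-0.13],[0,0,0]]])

```text
clock: 41.55
ee_pos: [577.3, 256.4, 69.1]
orientation: [-0.583, 0.812, -0.0, 0.001]
ft_force: [-0.6, 0.0, -0.3]
opening: 57.6
finger_force: 53.7
```

Request:
carry_out(targets=[[0,[-0.0003,0,-0.006],[0,0,0]],[0,[-0.0003,0,-0.011],[0,0,0]],[0,[-0.0003,0,-0.015],[0,0,0]],[0,[-0.0003,0,-0.018],[0,0,0]],[0,[-0.0003,0,-0.02],[0,0,0]],[0,[-0.0003,0,-0.02],[0,0,0]],[0,[-0.0003,0,-0.02],[0,0,0]]])

```text
clock: 42.25
ee_pos: [576.3, 256.3, 47.8]
orientation: [-0.583, 0.812, -0.0, 0.0]
ft_force: [-0.4, -0.8, -1.5]
opening: 57.3
finger_force: 53.7
```

In. Release, rise and step aside, then check all four.

Request:
carry_out(targets=[[0,[0,0,-0.001],[0,0,0]],[0.8,[0,0,-0.001],[0,0,0]],[0.8,[0,0,-0.001],[0,0,0]],[0.8,[0,0,-0.001],[0,0,0]],[0.8,[0,0,-0.001],[0,0,0]],[0.8,[0,0,0.02],[0,0,0]],[0.8,[0,0,0.06],[0,0,0]],[1,[0,0,0.1],[0,0,0]],[1,[0,0,0.15],[0,0,0]],[1,[0,-0.045,0.15],[0,0,-8]],[1,[0,-0.09,0.15],[0,0,-16]],[1,[0,-0.135,0.15],[0,0,-24]],[1,[0,-0.18,0.15],[0,0,-32]],[1,[0,-0.225,0.15],[0,0,-40]],[1,[0,-0.27,0.15],[0,0,-48]],[1,[0,-0.315,0.15],[0,0,-56]],[1,[0,-0.36,0.15],[0,0,-64]],[1,[0,-0.38,0.15],[0,0,-70]],[1,[0,-0.38,0.15],[0,0,-74]]])

```text
clock: 44.15
ee_pos: [576.1, -126.7, 197.6]
orientation: [0.027, 1.0, -0.0, 0.0]
ft_force: [-0.2, 0.2, -0.1]
opening: 85.7
finger_force: 0.0
```

```bash
python3 - <<'E'
from pk import *
o=get_obs(); q=o["orientation"]; print(o["ee_pos"],"yaw",2*np.degrees(np.arctan2(q[1],q[0]))-90)
for n in("top","scene"):
    p,hsv,P=look(n)
    h,s,v=[hsv[...,i].astype(int) for i in range(3)]
    L=np.stack([(P[...,:2]-M)@X,(P[...,:2]-M)@Y],-1)
    for nm,c in dict(R1=(38,0),R2=(-34,0),L1=(2,88),L2=(2,156)).items():
        r=(abs(L[...,0]-c[0])<22)&(abs(L[...,1]-c[1])<16)
        a=np.c_[L[r],np.ones(r.sum())]; k=np.linalg.lstsq(a,P[...,2][r],rcond=None)[0]
        print(n,nm,"z",np.median(P[...,2][r]).round(1),"tilt",k[:2].round(3),"colour",np.median(p[r],0))
    # handle top
    hd=(P[...,2]>119)&(P[...,2]<135)&(abs(P[...,0]-647)<60)&(abs(P[...,1]+12)<60)
    print("handle",blobs(n,hd,125,3))
    c=p[120:250,30:220] if n=="top" else p[130:270,250:440]
    cv2.imwrite(f"pics/t{n}.png",stretch(c[:,:,::-1],2))
a,b=[cv2.imread(f"pics/t{n}.png") for n in("top","scene")]
H=np.zeros((290,780,3),np.uint8);H[:a.shape[0],:a.shape[1]]=a;H[:b.shape[0],390:390+b.shape[1]]=b;cv2.imwrite("pics/v8.png",H)
E
```

```text
[ 576.14182918 -126.68302789  197.6041204 ] yaw 86.91170611073511
top R1 z 57.7 tilt [-0.011  0.023] colour [216.5 171.  111. ]
top R2 z 58.1 tilt [ 0.017 -0.004] colour [219. 173. 113.]
top L1 z 57.3 tilt [ 0.02  -0.037] colour [78. 40. 32.]
top L2 z 58.0 tilt [0.006 0.   ] colour [77. 41. 32.]
handle [([255.0, 154.0], [646.2, -12.4], [9.5, 9.4], 179.6)]
scene R1 z 58.6 tilt [0.05  0.085] colour [183. 133.  74.]
scene R2 z 59.0 tilt [0.1   0.043] colour [184. 134.  74.]
scene L1 z 57.9 tilt [0.003 0.183] colour [61. 23. 15.]
scene L2 z 58.9 tilt [0.033 0.2  ] colour [61. 23. 15.]
handle [([270.0, 217.0], [655.2, -8.9], [15.7, 10.6], 178.3)]
```

View pics/v8.png

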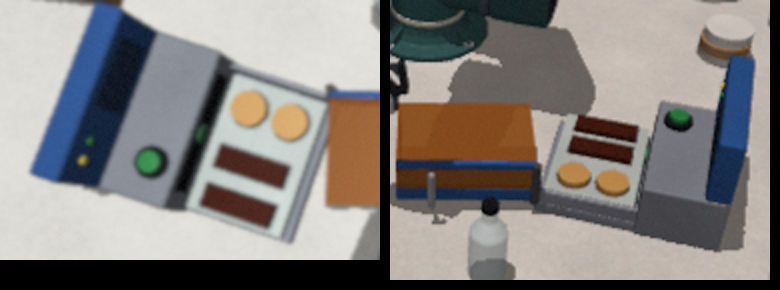

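All four blanks lie flat, tops at z 58. Now back to the handle at (646.5,-12.4) to shut the door.

Request:
carry_out(targets=[[1,[0.025,0.042,0],[0,0,0]],[1,[0.05,0.08,0],[0,0,0]],[1,[0.07,0.114,0],[0,0,0]],[1,[0.07,0.114,0],[0,0,0]],[1,[0.07,0.114,-0.04],[0,0,0]],[1,[0.07,0.114,-0.08],[0,0,0]],[1,[0.07,0.114,-0.105],[0,0,0]],[1,[0.07,0.114,-0.114],[0,0,0]],[1,[0.07,0.114,-0.114],[0,0,0]],[0,[0.07,0.114,-0.114],[0,0,0]],[0,[0.07,0.114,-0.114],[0,0,0]],[0,[0.07,0.114,-0.114],[0,0,0]],[0,[0.07,0.114,-0.114],[0,0,0]],[0,[0.07,0.114,-0.114],[0,0,0]],[0,[0.07,0.114,-0.114],[0,0,0]],[0,[0.07,0.114,-0.114],[0,0,0]],[0,[0.07,0.114,-0.114],[0,0,0]],[0,[0.07,0.114,-0.114],[0,0,0]]], force=30)

```text
clock: 46.05
ee_pos: [647.2, -12.1, 84.5]
orientation: [0.024, 1.0, -0.002, 0.001]
ft_force: [1.7, -15.8, 2.0]
opening: 13.3
finger_force: 34.0
```

```bash
python3 - <<'E'
import numpy as np
d=np.array([27.8,-191.2])
print([[float(t)]+((np.array([[np.cos(a),np.sin(a)],[-np.sin(a),np.cos(a)]])@d-d)/1000).round(3).tolist() for t in [*range(5,101,5),102,104,106,107,108,109] for a in [np.radians(t)]])
E
```

```text
[[5.0, -0.017, -0.002], [10.0, -0.034, -0.002], [15.0, -0.05, -0.001], [20.0, -0.067, 0.002], [25.0, -0.083, 0.006], [30.0, -0.099, 0.012], [35.0, -0.115, 0.019], [40.0, -0.129, 0.027], [45.0, -0.143, 0.036], [50.0, -0.156, 0.047], [55.0, -0.168, 0.059], [60.0, -0.179, 0.072], [65.0, -0.189, 0.085], [70.0, -0.198, 0.1], [75.0, -0.205, 0.115], [80.0, -0.211, 0.131], [85.0, -0.216, 0.147], [90.0, -0.219, 0.163], [95.0, -0.221, 0.18], [100.0, -0.221, 0.197], [102.0, -0.221, 0.204], [104.0, -0.22, 0.21], [106.0, -0.219, 0.217], [107.0, -0.219, 0.221], [108.0, -0.218, 0.224], [109.0, -0.218, 0.227]]
```

Request:
carry_out(targets=[[0,[-0.017,-0.005,0],[0,0,-5]],[0,[-0.034,-0.005,0],[0,0,-10]],[0,[-0.05,-0.004,0],[0,0,-15]],[0,[-0.067,-0.001,0],[0,0,-20]],[0,[-0.083,0.003,0],[0,0,-25]],[0,[-0.099,0.009,0],[0,0,-30]],[0,[-0.115,0.016,0],[0,0,-35]],[0,[-0.129,0.024,0],[0,0,-40]],[0,[-0.143,0.033,0],[0,0,-45]],[0,[-0.156,0.044,0],[0,0,-50]],[0,[-0.168,0.056,0],[0,0,-55]],[0,[-0.179,0.069,0],[0,0,-60]],[0,[-0.189,0.082,0],[0,0,-65]],[0,[-0.198,0.097,0],[0,0,-70]],[0,[-0.205,0.112,0],[0,0,-75]],[0,[-0.211,0.128,0],[0,0,-80]],[0,[-0.216,0.144,0],[0,0,-85]],[0,[-0.219,0.16,0],[0,0,-90]],[0,[-0.221,0.177,0],[0,0,-95]],[0,[-0.221,0.194,0],[0,0,-100]]])

```text
clock: 48.05
ee_pos: [425.3, 184.9, 84.4]
orientation: [0.782, 0.623, 0.0, 0.0]
ft_force: [1.9, -2.3, 5.5]
opening: 12.9
finger_force: 34.0
```

Request:
carry_out(targets=[[0,[0,0.005,0],[0,0,-1]],[0,[0.001,0.01,0],[0,0,-3]],[0,[0.002,0.015,0],[0,0,-5]],[0,[0.002,0.02,0],[0,0,-6]],[0,[0.002,0.024,0],[0,0,-7]],[0,[0.003,0.027,0],[0,0,-7]],[0,[0.003,0.027,0],[0,0,-7]],[0,[0.003,0.027,0],[0,0,-7]]])

```text
clock: 48.85
ee_pos: [427.9, 208.8, 84.1]
orientation: [0.818, 0.576, -0.002, 0.002]
ft_force: [-3.3, -22.6, 9.8]
opening: 12.7
finger_force: 34.8
```

The handle stopped at (427.9,208.8) with 22 N against the stop, so the door is shut. Release, rise, head for the button and check.

Request:
carry_out(targets=[[0,[0,0,0],[0,0,0]],[0,[0,0,0],[0,0,0]],[1,[0,0,0],[0,0,0]],[1,[0,0,0],[0,0,0]],[1,[0,0,0],[0,0,0]],[1,[0,0,0],[0,0,0]],[1,[0,0,0],[0,0,0]],[1,[0,0,0],[0,0,0]],[1,[0,0,0.03],[0,0,0]],[1,[0,0,0.07],[0,0,0]],[1,[0,0,0.12],[0,0,0]],[0,[-0.04,-0.03,0.15],[0,0,0]],[0,[-0.08,-0.06,0.15],[0,0,0]],[0,[-0.08,-0.1,0.15],[0,0,0]],[0,[-0.08,-0.14,0.15],[0,0,0]],[0,[-0.08,-0.14,0.15],[0,0,0]],[0,[-0.08,-0.14,0.15],[0,0,0]]])

```text
clock: 50.55
ee_pos: [348.3, 70.7, 233.9]
orientation: [0.818, 0.575, 0.0, 0.0]
ft_force: [-0.1, 0.4, -0.7]
opening: 0.2
finger_force: 0.0
```

```bash
python3 - <<'E'
from pk import *
o=get_obs(); q=o["orientation"]; print(o["ee_pos"],o["opening"],"yaw",2*np.degrees(np.arctan2(q[1],q[0]))-90)
for n in("top","scene"):
    p,hsv,P=look(n); h,s,v=[hsv[...,i].astype(int) for i in range(3)]
    roi=(P[...,1]>0)&(P[...,1]<450)&(P[...,0]>300)&(P[...,0]<800)
    am=roi&(h<20)&(s>120)&(v>80)&(P[...,2]>100); print("amber",blobs(n,am,115,200))
    g=(h>40)&(h<85)&(s>100)&roi&(P[...,2]>122); print("green",P[g].min(0),P[g].max(0),np.median(P[g],0))
    hd=(P[...,2]>119)&(P[...,2]<135)&(abs(P[...,0]-427)<60)&(abs(P[...,1]-205)<60); print("handle",blobs(n,hd,125,3))
    c=p[110:270,30:230] if n=="top" else p[130:270,250:440]
    cv2.imwrite(f"pics/t{n}.png",stretch(c[:,:,::-1],2))
a,b=[cv2.imread(f"pics/t{n}.png") for n in("top","scene")]
H=np.zeros((320,790,3),np.uint8);H[:a.shape[0],:a.shape[1]]=a;H[:b.shape[0],405:405+b.shape[1]]=b;cv2.imwrite("pics/v9.png",H)
E
```

```text
[348.30083887  70.65370815 233.9080366 ] 0.16971868990821298 yaw -19.80989293694833
amber [([151.0, 193.0], [529.3, 310.4], [247.9, 164.9], 161.3)]
green [301.96347721  16.38549277 122.84736904] [524.44410327 449.93112549 682.09755144] [507.42222967 442.14916994 134.86083854]
handle [([184.0, 226.0], [427.7, 205.2], [12.4, 9.2], 89.5)]
amber [([356.0, 198.0], [534.6, 312.8], [255.8, 166.9], 161.2)]
green [301.90172126  27.27579686 122.94864726] [522.30943102 448.94468535 701.81959094] [504.59380303 440.98480253 137.94039064]
handle [([326.0, 178.0], [432.9, 210.7], [12.6, 11.6], 178.8)]
```

View pics/v9.png

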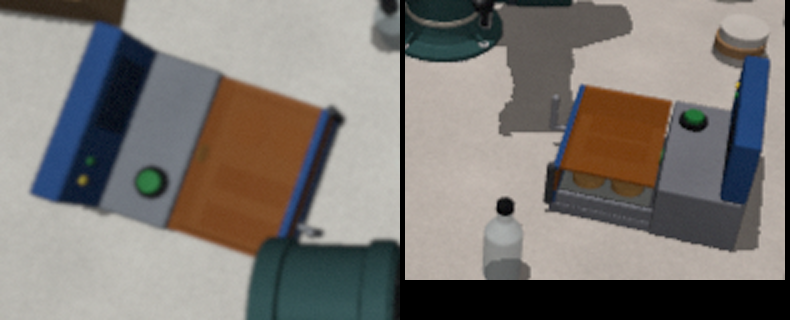

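The door is shut: its top's yaw of 161.3° matches the cabinet, and all blanks are under it. The button is at about (508,452), top near z 135. I'll go over it with the fingers closed.

Request:
carry_out(targets=[[0,[0.018,0.042,0.01],[0,0,0]],[0,[0.036,0.084,0.01],[0,0,0]],[0,[0.054,0.126,0.01],[0,0,0]],[0,[0.072,0.168,0.01],[0,0,0]],[0,[0.09,0.21,0.01],[0,0,0]],[0,[0.108,0.252,0.01],[0,0,0]],[0,[0.126,0.294,0.01],[0,0,0]],[0,[0.144,0.336,0.01],[0,0,0]],[0,[0.16,0.378,0.01],[0,0,0]],[0,[0.16,0.381,0.01],[0,0,0]],[0,[0.16,0.381,-0.03],[0,0,0]],[0,[0.16,0.381,-0.065],[0,0,0]],[0,[0.16,0.381,-0.085],[0,0,0]],[0,[0.16,0.381,-0.092],[0,0,0]],[0,[0.16,0.381,-0.092],[0,0,0]],[0,[0.16,0.381,-0.092],[0,0,0]]])

```text
clock: 52.25
ee_pos: [508.3, 453.0, 143.0]
orientation: [0.817, 0.576, 0.001, 0.0]
ft_force: [1.1, 0.6, 0.4]
opening: -0.1
finger_force: 0.0
```

Request:
carry_out(targets=[[0,[0,0,-0.002],[0,0,0]],[0,[0,0,-0.004],[0,0,0]],[0,[0,0,-0.006],[0,0,0]],[0,[0,0,-0.007],[0,0,0]],[0,[0,0,-0.007],[0,0,0]]])

```text
clock: 52.75
ee_pos: [508.5, 452.4, 135.0]
orientation: [0.817, 0.576, 0.0, -0.0]
ft_force: [0.4, 1.1, 2.0]
opening: -0.3
finger_force: 1.3
```

Contact begins at about z 135. Press on.

Request:
carry_out(targets=[[0,[0,0,-0.002],[0,0,0]],[0,[0,0,-0.004],[0,0,0]],[0,[0,0,-0.005],[0,0,0]],[0,[0,0,-0.006],[0,0,0]],[0,[0,0,-0.007],[0,0,0]],[0,[0,0,-0.007],[0,0,0]],[0,[0,0,-0.007],[0,0,0]]])

```text
clock: 53.45
ee_pos: [508.6, 452.5, 130.6]
orientation: [0.817, 0.576, 0.002, 0.0]
ft_force: [-6.3, -3.4, 31.2]
opening: -0.2
finger_force: 15.6
```

31 N at z 130.6 is far above the 5 N spring, so the button is fully down. Rise clear, check the door and hand in.

Request:
carry_out(targets=[[0,[0,0,0.01],[0,0,0]],[0,[0,0,0.05],[0,0,0]],[0,[0,0,0.1],[0,0,0]],[0,[0,0,0.14],[0,0,0]],[0,[-0.03,-0.03,0.14],[0,0,0]],[0,[-0.06,-0.06,0.14],[0,0,0]],[0,[-0.09,-0.09,0.14],[0,0,0]],[0,[-0.12,-0.12,0.14],[0,0,0]],[0,[-0.15,-0.15,0.14],[0,0,0]],[0,[-0.16,-0.2,0.14],[0,0,0]],[0,[-0.17,-0.25,0.14],[0,0,0]],[0,[-0.18,-0.3,0.14],[0,0,0]],[0,[-0.18,-0.35,0.14],[0,0,0]],[0,[-0.18,-0.35,0.14],[0,0,0]]])

```text
clock: 54.85
ee_pos: [327.5, 98.7, 267.8]
orientation: [0.819, 0.574, -0.0, 0.0]
ft_force: [0.0, 0.1, 0.5]
opening: -0.2
finger_force: 0.0
```

```bash
python3 - <<'E'
from pk import *
for n in("scene","top"):
    p,hsv,P=look(n,n+"_end"); h,s,v=[hsv[...,i].astype(int) for i in range(3)]
    am=(h<20)&(s>120)&(v>80)&(P[...,2]>100)&(P[...,2]<125)&(P[...,1]>150)&(P[...,1]<450)&(P[...,0]<800); print("amber",blobs(n,am,115,200))
o=get_obs(); print(o["ee_pos"],o["ft_force"])
E
```

```text
amber [([356.0, 198.0], [534.6, 312.8], [255.8, 166.9], 161.2)]
amber [([152.0, 194.0], [529.3, 310.3], [248.2, 164.7], 161.2)]
[328.11700476 101.19471589 267.73702591] [ 0.54217879 -0.6614949   0.11773169]
```

View pics/scene_end.png

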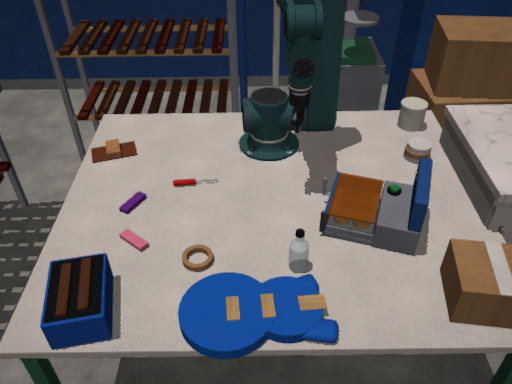

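The door is shut (355,198), no blanks are left on the bench, and the tape roll, tumbler and screwdriver have not moved. The arm is clear.

```bash
python3 -c "
from plant import job
print(job.hand_in())"
```

```text
the job is handed in; nothing more can be done
None
```

The job is handed in: both bars and both discs lie flat in their pockets, the door is shut, and the start button was pressed to its stop (31 N) only after the door was shut; no verdict was returned.

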